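# Change over and latch the flux-fume extraction bay

### The arm

A 7-joint arm with a two-finger parallel gripper is mounted at the origin on the work surface. World frame = base frame: x ahead of the robot, y to its left, z up, the work surface at z = 0. Lengths are in m, angles in rad, forces in N, time in s.
With the tool pointing down it reaches from about 0.4 to 0.75 m from the base axis. Payload 19.5 kg.
Tool frame: the origin (TCP) lies between the finger pads; the fingertips stand 8 mm ahead of it and the grasp point (between the pads) lies 11 mm behind it; z points along the fingers, y is the direction in which the jaws open and shut (so a half turn about z gives the same grasp; the last joint's range is limited). The gripper opens to 85 mm and grips with 20 to 120 N. Pads are 22 mm wide; open, the fingers measure 114 mm over their backs; the gripper's body (76 mm by 85 mm) begins 54 mm behind the grasp point. The pads swing forward as they close: fully open they stand 13 mm farther back than shut.
Start: joints at [1.142, 0.707, -0.028, 1.485, 0.022, 0.951, -0.075], TCP at [0.217, -0.532, 0.239] pointing down, gripper open.
Joint ranges: [-2.71, 2.71], [-0.32, 2.16], [-1.57, 1.52], [0, 2.45], [-1.46, 4.6], [0, 2.02], [-2.83, 2.83]. Speed limits (rad/s): [1.89, 1.89, 2.57, 2.57, 3.01, 3.01, 3.01].

### API

Orientations are given as a unit quaternion [x, y, z, w].
In Python, from station import env gives the robot as it stands.
- The arm moves only by the shell command python3 -m inch 'ROWS'. ROWS is JSON, a list of rows, each an object with "turn": the turn, a rotation vector about the world's x, y, z in degrees, a list of three; "slide": the shift along the world's x, y, z in units of 50 mm (1.0 is 50 mm), a list of three; "jaw": the closure, from -1 (fully open) to 1 (shut). A call has 1 to 12 rows; each row shifts and turns the commanded pose from where the row before left it; what a row does not reach is not made up. A row lasts 1/8 s, in which the tool goes at most 62.5 mm and 10.7 degrees, less where a joint would pass 70% of its speed; a pose out of reach is approached as far as the arm can. A call is refused whole if a number of a shift passes 1 or a number of a turn 10.7, either way. A call with a gripper value outside its range is refused whole. The fingers move at their own pace and stop on an object; the grip force is fixed at half the most. Time passes only in rows, so rows that do not move let the fingers close. It gives the time, the measured TCP pose, the force and the opening at its end, in the units of the state.
- env.read_state(): the state, without advancing time (a new reading comes with each control period).
- env.camera(name): name is "scene" or "top"; returns a dict with "image" (480x640x3 uint8, red, green, blue), "fx", "fy", "cx", "cy" (pixels), "pose" (4x4, takes a point from camera to world coordinates). Camera axes: x right, y up, looking along -z (the intrinsics and any distortion apply to the point x, -y, -z); pixel columns grow to the right and rows downward; lengths in m; the calibration is good to about 2 mm. A picture is of the moment at which its call begins. There is no depth.
- env.job_done(): hands the job in, once; it reports no verdict.
The state is a dict: "t": time; "joints": joint angles; "qd": joint speeds; "tau": joint torques, N m; "position": TCP position; "tool_rot": TCP orientation; "force": force on the tool from outside, world axes, zero at the start; "torque": the same for the moment, N m; "width": finger opening in m.
Only numpy, scipy, OpenCV 4.12 (cv2) and the standard library are available. Lean on these libraries where they do the work, as an engineer would, in place of code of your own. Each camera call takes 0.05 s, during which the arm holds its last target.

### The job

Change over the fume-extraction bay: first turn its red damper handle fully shut, then lift the finished module (blue board) out and stand it flat in the blue tray, and stand every fresh module (green board) that is on the bench upright and flat on the bay's grille. When all are in, push the door home until its latch snaps in, without slamming it, and only then turn the damper fully open again. Leave the other things on the bench where they are.

Things in the scene. Friction and masses are not known exactly. Their poses are not given: they have to be found in the camera images.
- raw1_mid (a point): one of up to five fresh power modules (green board, black heat sink), board 56 x 46 x 3 mm flat underneath, finned heat sink on it 40 mm long (module x) and 30 mm wide (module y), top 28 mm above the underside; about 90 g. Hold the heat sink by its 30 mm width from above. Point: its centre, 14 mm above the underside, z up. Between three and five are there; the rest are absent.
- raw2_mid (a point): one of up to five fresh power modules (green board, black heat sink), board 56 x 46 x 3 mm flat underneath, finned heat sink on it 40 mm long (module x) and 30 mm wide (module y), top 28 mm above the underside; about 90 g. Hold the heat sink by its 30 mm width from above. Point: its centre, 14 mm above the underside, z up. Between three and five are there; the rest are absent.
- raw3_mid (a point): one of up to five fresh power modules (green board, black heat sink), board 56 x 46 x 3 mm flat underneath, finned heat sink on it 40 mm long (module x) and 30 mm wide (module y), top 28 mm above the underside; about 90 g. Hold the heat sink by its 30 mm width from above. Point: its centre, 14 mm above the underside, z up. Between three and five are there; the rest are absent.
- raw4_mid (a point): one of up to five fresh power modules (green board, black heat sink), board 56 x 46 x 3 mm flat underneath, finned heat sink on it 40 mm long (module x) and 30 mm wide (module y), top 28 mm above the underside; about 90 g. Hold the heat sink by its 30 mm width from above. Point: its centre, 14 mm above the underside, z up. Between three and five are there; the rest are absent.
- raw5_mid (a point): one of up to five fresh power modules (green board, black heat sink), board 56 x 46 x 3 mm flat underneath, finned heat sink on it 40 mm long (module x) and 30 mm wide (module y), top 28 mm above the underside; about 90 g. Hold the heat sink by its 30 mm width from above. Point: its centre, 14 mm above the underside, z up. Between three and five are there; the rest are absent.
- done_mid (a point): the finished power module (blue board, gold-coloured heat sink), standing in the bay at the start, board 56 x 46 x 3 mm flat underneath, finned heat sink on it 40 mm long (module x) and 30 mm wide (module y), top 28 mm above the underside; about 90 g. Hold the heat sink by its 30 mm width from above. Point: its centre, 14 mm above the underside, z up.
- bay_floor (a point): middle of the bay's grille floor, on its upper face, 12 mm above the table; x runs from the door to the back, y left, z up. Inside: x -103 to +105 mm, y +-142 mm, open above. Clear side screens and the front (door, and a fixed panel at its right end) rise 50 mm above this floor, the white plenum behind x = 105 mm 88 mm. Fixed for the run, moved and turned between starts.
- tray_floor (a point): middle of the floor of the blue outgoing tray, on its upper face, 5 mm above the table; inside 140 mm in its x and 130 mm in its y, walls 5 mm thick rising 11 mm above this floor; fixed for the run, z up.
- door_hinge (a point): on the vertical hinge axis of the bay's clear front door, at its half height, at the door's left end seen from the robot. Axes turn with the door: the panel runs 190 mm from here along -y, 12 mm thick (x +-6 mm), +x being its inner face, which looks into the bay when shut. It reaches from 13 to 61 mm above the table.
- door_push (a point): middle of the flat yellow push plate on the door's outer face, 140 mm from the hinge axis, 37 mm above the table; axes as for door_hinge: pushing along +x shuts the door. Nothing to grip: push with a finger or the closed gripper.
- door (a joint): door angle, rad: 0 is fully home on its stop, larger is swung out towards the robot (up to 1.2); stays where it is left. The tongue meets the strike at about 0.09; from there some 8 to 15 N at the push plate drives it over, and it snaps in below about 0.018; latched, it has play from 0 to about 0.018. Once latched it cannot be opened again.
- tongue (a joint): how far the brass sloped latch tongue at the door's free edge is pushed in, m: 0 is fully out on its spring (free, or snapped in behind the strike), up to 0.010 while it rides over the strike.
- damper_axis (a point): on the vertical axis of the damper's red handle, at the handle's mid height, 115 mm above the table; axes as for the bay. It stands on a round duct (top 79 mm above the table) that leaves the bay's right side along the bay's -y; the grey housing under the handle, 76 x 50 mm, is 85 mm high.
- damper_tip (a point): point on the red handle 60 mm from its axis, at mid height; the handle is a bar 14 mm wide, 20 mm tall, pointing along this point's -x and ending 85 mm from the axis; underside 105 mm above the table. Push it sideways with a finger or pinch it from above.
- damper (a joint): handle angle, rad, between two stops: 1.571 is open (in line with the duct, pointing away from the bay), 0 is shut (across the duct, along the bay's -x, towards the robot). From above it turns clockwise to shut. About 2 N at the handle moves it; it stays where it is left.
- spool: bystander: spool of solder, 52 mm across, 42 mm tall, loose on the table; origin under its middle.
- jar: bystander: small amber jar with a white cap, 44 mm across, 45 mm tall, loose on the table; origin under its middle.
- driver: bystander: screwdriver, loose on the table; origin under its middle.
- drive: bystander: bare disk drive, 100 x 69 x 10 mm, loose on the table; origin under its middle.
- tweezers: bystander: steel tweezers, 130 mm long, loose on the table; origin under its middle.
There are look-alikes about, which are no part of the job. What is shaped like the part that bears raw4_mid but pink is not meant.

How it is judged:
By the outcome, as a careful person would: the job done as asked, in the order asked, and still so for the second after the job is handed in, with the robot touching nothing.
Of raw1, raw2, raw3, raw4, raw5 only 3 to 5 are there at a start; the rules pass over those that are not, and their reading is None.
At some moment in a run one of raw1, raw2, raw3, raw4, raw5, done may be knocked a few centimetres aside while the robot is not near it.
Once in a run the grip may slacken for a moment while it holds something.
It also fails if it takes over 210 s, if anything falls off the work surface, if the arm or the gripper's body presses on something with over 40 N, if the wrist force passes 120 N, or if a joint passes its speed limit or range.

## Working session

There is one attempt and no reset: what is moved stays moved. The work goes in short steps, Python scripts to look and compute and a shell command to move; the robot and the scene stay as the last step left them, time stands still between calls to the robot, and variables do not carry over. Pictures are saved under pics/ and viewed, and the job is handed in when it is done.

```bash
ls -la; mkdir -p pics
cat > h.py <<'E'
import numpy as np,cv2
from station import env
def snap(n,f):
    c=env.camera(n); cv2.imwrite('pics/'+f,c['image'][:,:,::-1]); return c
def ray(c,u,v):
    d=np.array([(u-c['cx'])/c['fx'],-(v-c['cy'])/c['fy'],-1.0])
    P=np.array(c['pose']); return P[:3,3],P[:3,:3]@d
def px2w(c,u,v,z):
    o,d=ray(c,u,v); s=(z-o[2])/d[2]; return o+s*d
def w2px(c,p):
    P=np.array(c['pose']); q=P[:3,:3].T@(np.array(p)-P[:3,3])
    return c['cx']+c['fx']*q[0]/-q[2], c['cy']-c['fy']*q[1]/-q[2]
E
python3 - <<'E'
from h import *
for n in('scene','top'):
    c=snap(n,n+'0.png'); print(n,{k:(np.round(c[k],3).tolist()) for k in c if k!='image'})
print(env.read_state())
E
```

```text
total 12
drwxr-xr-x  3 agent agent 4096 Dec  7 16:45 .
drwxr-xr-x 23 root  root  4096 Dec  7 16:45 ..
drwxr-xr-x  2 agent agent 4096 Dec  7 16:45 pics
scene {'fx': 515.188, 'fy': 515.188, 'cx': 324.659, 'cy': 241.517, 'pose': [[-0.818, -0.499, 0.287, 0.841], [0.575, -0.715, 0.397, 0.457], [0.007, 0.49, 0.872, 1.114], [0.0, 0.0, 0.0, 1.0]]}
top {'fx': 444.152, 'fy': 444.152, 'cx': 321.095, 'cy': 236.496, 'pose': [[0.004, 0.99, -0.139, 0.326], [-1.0, 0.003, -0.007, -0.019], [-0.007, 0.139, 0.99, 1.302], [0.0, 0.0, 0.0, 1.0]]}
{'t': 0.1, 'joints': array([ 1.14230486,  0.70695989, -0.02759808,  1.48491742,  0.02200047,
        0.95086226, -0.07546097]), 'qd': array([-1.41465778e-05, -6.93755698e-04,  1.47018121e-04, -2.33117909e-03,
        1.18224805e-03,  2.58559528e-04,  1.42994180e-03]), 'tau': array([ 1.13720620e-03, -8.84294271e+01,  1.23621427e+00, -2.36458701e+01,
        1.70617149e-02,  4.95125569e-03,  2.61897435e-05]), 'position': array([ 0.21682028, -0.53234172,  0.23892902]), 'tool_rot': array([ 9.81354908e-01,  1.92203972e-01, -9.80810279e-05, -4.10663585e-04]), 'force': array([ 0.13941336, -0.28933538,  0.36620486]), 'torque': array([ 0.0023426 ,  0.04957842, -0.01362564]), 'width': 0.0852937018416567}
```

View pics/scene0.png

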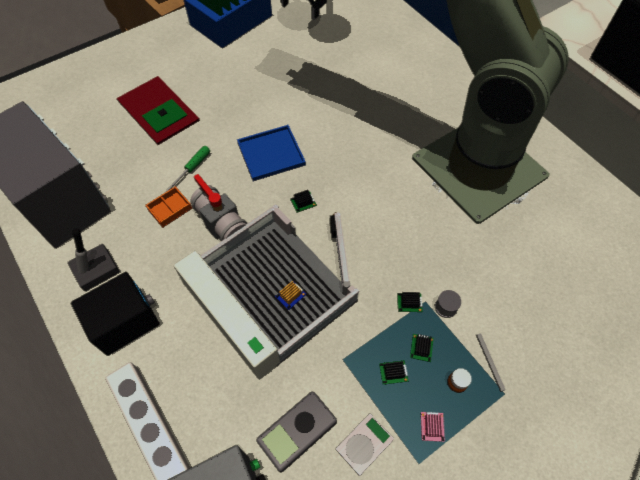

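View pics/top0.png

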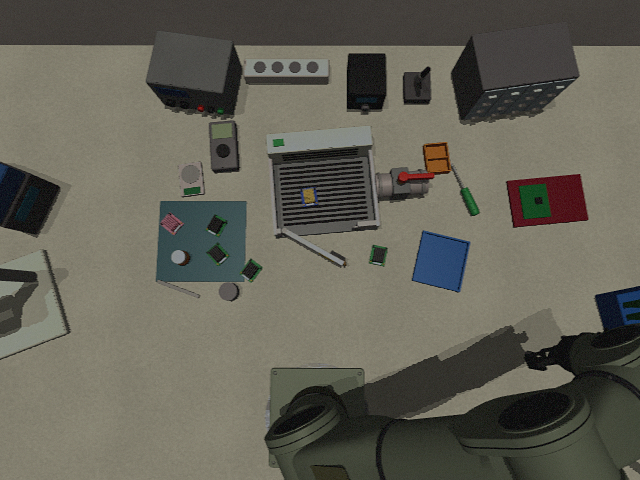

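Run:
```python
from h import *
im=cv2.imread('pics/top0.png')
cv2.imwrite('pics/c1.png',cv2.resize(im[110:290,250:450],None,fx=4,fy=4,interpolation=cv2.INTER_CUBIC)[:,:800][:600*2])
a=cv2.resize(im[120:270,255:455],None,fx=4,fy=4,interpolation=cv2.INTER_CUBIC);cv2.imwrite('pics/c1.png',a)
a=cv2.resize(im[190:310,140:300],None,fx=5,fy=5,interpolation=cv2.INTER_CUBIC);cv2.imwrite('pics/c2.png',a)
im=cv2.imread('pics/scene0.png')
a=cv2.resize(im[160:380,170:370],None,fx=2.7,fy=2.7,interpolation=cv2.INTER_CUBIC);cv2.imwrite('pics/c3.png',a)
```

```text
(no output)
```

View pics/c1.png

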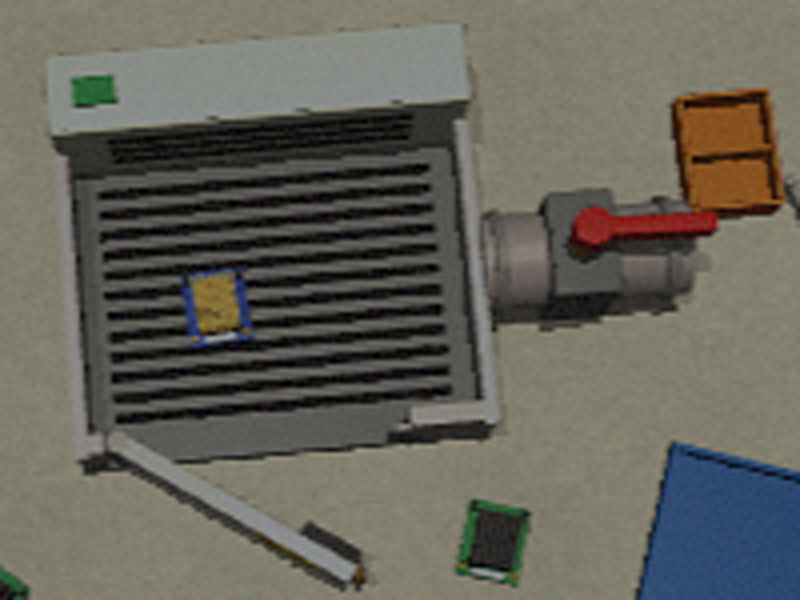

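View pics/c2.png

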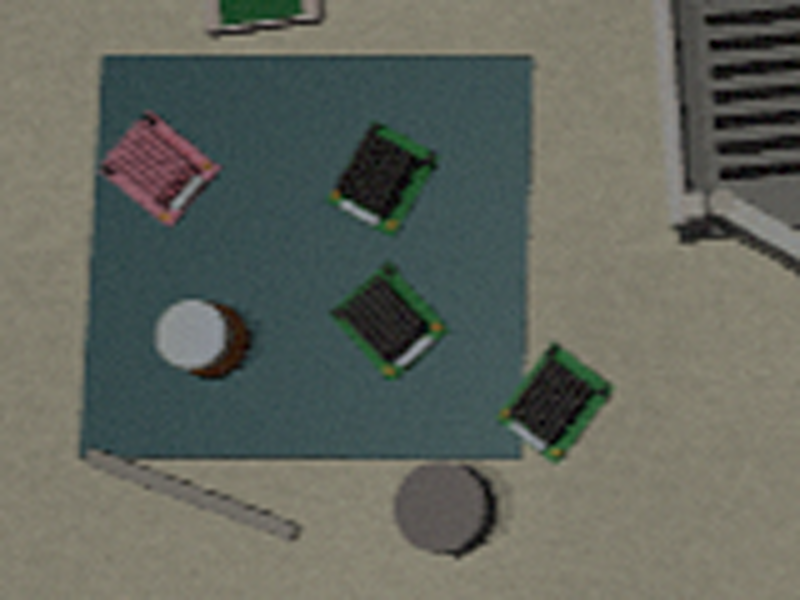

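View pics/c3.png

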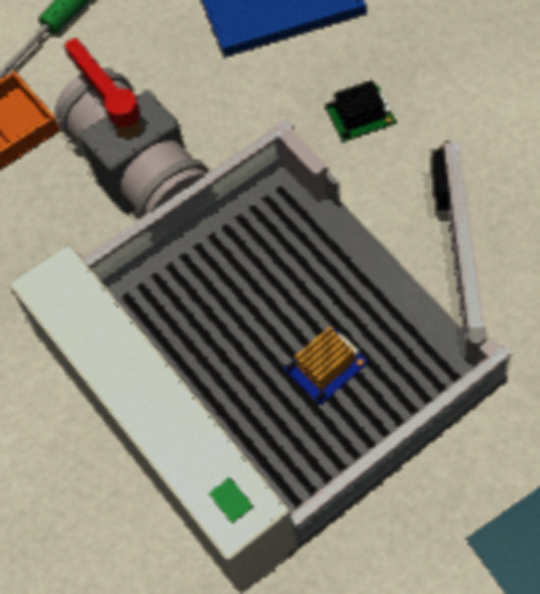

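```bash
cat >> h.py <<'E'
def crop2w(c,pts,off,s,z):
    return np.array([px2w(c,off[0]+(u+.5)/s-.5,off[1]+(v+.5)/s-.5,z) for u,v in pts])
def ang(a,b): return np.degrees(np.arctan2(b[1]-a[1],b[0]-a[0]))
E
python3 - <<'E'
from h import *
np.set_printoptions(precision=4,suppress=True)
c=env.camera('top')
o=(255,120)
p=crop2w(c,[(55,138),(468,100)],o,4,.100);print('plenum front',p,ang(p[1],p[0])-90)
p=crop2w(c,[(70,160),(100,435)],o,4,.062);print('left in',p,ang(p[1],p[0]))
p=crop2w(c,[(457,125),(487,400)],o,4,.062);print('right in',p,ang(p[1],p[0]))
p=crop2w(c,[(593,226),(712,223)],o,4,.125);print('damper',p, ang(p[0],p[1]))
p=crop2w(c,[(110,440),(352,573)],o,4,.061);print('door',p,ang(p[0],p[1]))
p=crop2w(c,[(185,277),(243,270),(252,338),(193,347)],o,4,.015);print('done board',p,p.mean(0))
p=crop2w(c,[(195,277),(237,272),(242,330),(199,336)],o,4,.040);print('done top',p,p.mean(0))
E
```

```text
plenum front [[ 0.7279  0.1391  0.1   ]
 [ 0.7563 -0.1511  0.1   ]] 5.582316407432899
left in [[0.7241 0.1329 0.062 ]
 [0.5229 0.1077 0.062 ]] 7.141060345167837
right in [[ 0.751  -0.1471  0.062 ]
 [ 0.5489 -0.1662  0.062 ]] 5.40103828775393
damper [[ 0.6582 -0.2324  0.125 ]
 [ 0.6605 -0.3134  0.125 ]] -88.36461780742617
door [[ 0.5195  0.1006  0.061 ]
 [ 0.4259 -0.0704  0.061 ]] -118.69428038881578
done board [[0.6494 0.0513 0.015 ]
 [0.6549 0.0082 0.015 ]
 [0.6033 0.0012 0.015 ]
 [0.5964 0.0448 0.015 ]] [0.626  0.0264 0.015 ]
done top [[0.6432 0.0426 0.04  ]
 [0.647  0.0121 0.04  ]
 [0.6039 0.0081 0.04  ]
 [0.5993 0.0393 0.04  ]] [0.6233 0.0255 0.04  ]
```

```bash
cat > ov.py <<'E'
from h import *
import sys
def R(y): return np.array([[np.cos(y),-np.sin(y)],[np.sin(y),np.cos(y)]])
def bay2w(b,p):
    q=R(b[2])@np.array(p[:2])+b[:2]; return np.array([q[0],q[1],p[2]])
def lines(b):
    L=[]
    for z in(.012,): L+=[[(-.103,.142,z),(.105,.142,z)],[(-.103,-.142,z),(.105,-.142,z)],[(.105,.142,z),(.105,-.142,z)],[(-.103,.142,z),(-.103,-.142,z)]]
    z=.062; L+=[[(-.103,.142,z),(.105,.142,z)],[(-.103,-.142,z),(.105,-.142,z)]]
    L+=[[(.105,.15,.1),(.105,-.15,.1)]]
    return [[bay2w(b,p) for p in l] for l in L]
def draw(im,c,L,s,off,col=(0,255,255)):
    for l in L:
        q=[tuple(int(round(((x-o)+.5)*s-.5)) for x,o in zip(w2px(c,p),off)) for p in l]
        cv2.line(im,q[0],q[1],col,1)
E
python3 - <<'E'
from ov import *
b=np.array([.6335,-.0125,np.radians(5.7)])
for n,o,wh,s,f in(('top',(255,120),(200,150),4,'o1.png'),('scene',(170,180),(200,200),3,'o2.png')):
    c=env.camera(n); im=c['image'][o[1]:o[1]+wh[1],o[0]:o[0]+wh[0],::-1]
    im=cv2.resize(im,None,fx=s,fy=s,interpolation=cv2.INTER_CUBIC); draw(im,c,lines(b),s,o); cv2.imwrite('pics/'+f,im)
E
```

```text
(no output)
```

View pics/o1.png

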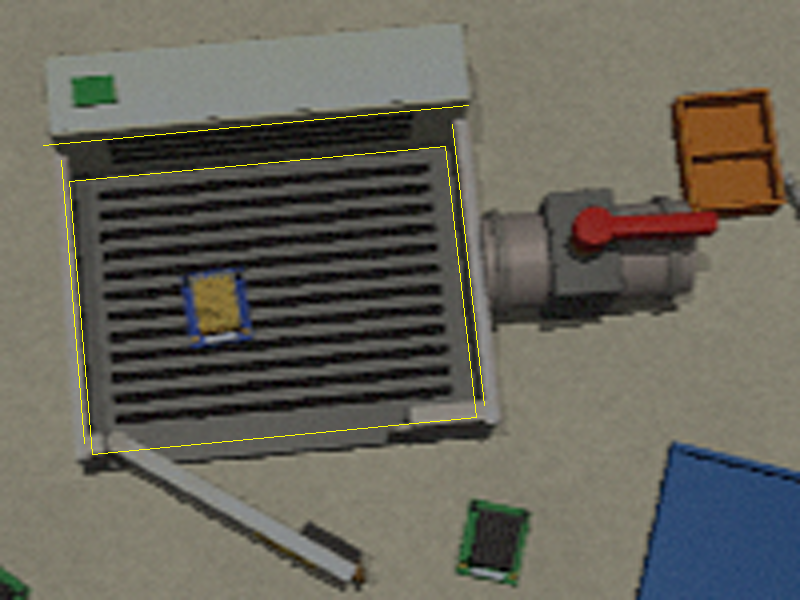

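View pics/o2.png

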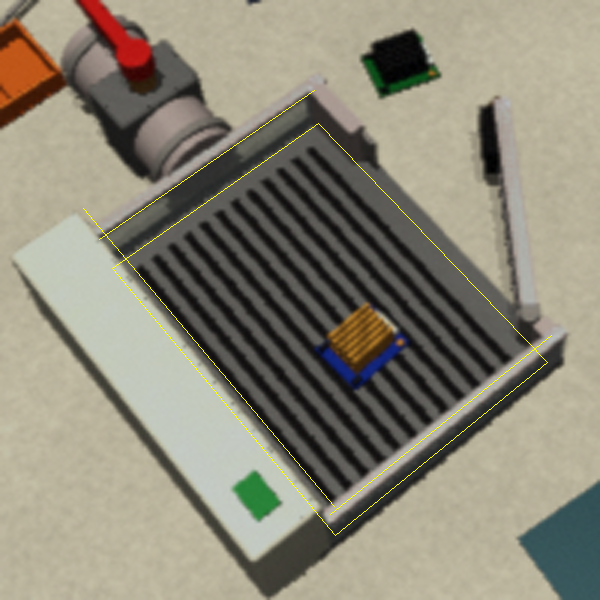

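Run:
```python
from ov import *
from scipy.optimize import least_squares
T=env.camera('top');S=env.camera('scene')
def px(pts,o,s): return [(o[0]+(u+.5)/s-.5,o[1]+(v+.5)/s-.5) for u,v in pts]
M=[(T,px([(55,138),(468,100)],(255,120),4),'x',.105,.100),
(T,px([(72,160),(100,430)],(255,120),4),'y',.142,.062),
(T,px([(457,125),(487,400)],(255,120),4),'y',-.142,.062),
(S,px([(88,222),(322,512)],(170,180),3),'x',.105,.100),
(S,px([(105,240),(318,87)],(170,180),3),'y',-.142,.062),
(S,px([(333,512),(550,332)],(170,180),3),'y',.142,.062)]
def res(b,sel=None):
    r=[]
    for c,pts,a,v,z in M:
        if sel is not None and c is not sel: continue
        for u in pts:
            q=px2w(c,*u,z)[:2]-b[:2]; q=R(b[2]).T@q
            r.append((q[0 if a=='x' else 1]-v)*1e3)
    # slot yaw
    for sl in([(100,197),(430,168)],[(118,420),(450,390)]):
        a,d=[px2w(T,*u,.012) for u in px(sl,(255,120),4)]
        r.append(np.degrees(np.arctan2(a[1]-d[1],a[0]-d[0])-np.pi/2-b[2])*2)
    return np.array(r)
for sel in(None,T,S):
    s=least_squares(lambda b:res(b,sel),[.633,-.012,.1]);print(s.x[:2],np.degrees(s.x[2]),np.round(s.fun,1))
```

```text
[ 0.63865764 -0.01507446] 5.662244207267184 [-1.  -1.4 -4.7 -8.7 -0.4  0.5 -1.2  3.6  6.7  2.8  3.3  0.6 -0.7 -0.5]
[ 0.63782566 -0.01851214] 5.715971732169645 [ 0.3 -0.3 -1.4 -5.3  2.8  3.9 -0.8 -0.6]
[ 0.63948623 -0.011647  ] 5.589872400617269 [-2.2  2.2  3.5 -0.7  0.1 -2.8 -0.5 -0.3]
```

```bash
cat > mod.py <<'E'
from ov import *
from scipy.optimize import minimize
def colmask(im,col):
    h=cv2.cvtColor(im,cv2.COLOR_RGB2HSV).astype(int); H,S,V=h[...,0],h[...,1],h[...,2]
    if col=='green': return ((H>50)&(H<75)&(S>110)&(V>40)).astype(np.float32)
    if col=='blue': return ((H>105)&(H<130)&(S>110)&(V>40)).astype(np.float32)
    if col=='gold': return ((H>12)&(H<28)&(S>120)&(V>80)).astype(np.float32)
def box(b,hx,hy,z0,z1):
    return np.array([bay2w(b,(sx*hx,sy*hy,z)) for sx in(-1,1) for sy in(-1,1) for z in(z0,z1)])
def fill(c,P,o,wh,s):
    q=np.array([w2px(c,p) for p in P]); q=((q-o+.5)*s-.5)
    m=np.zeros((wh*s,wh*s),np.uint8); h=cv2.convexHull(np.round(q*16).astype(np.int32))
    cv2.fillConvexPoly(m,h,255,shift=4); return m
def fit(c,xy,col,z0=0,wh=44,s=4):
    u=np.array(w2px(c,(xy[0],xy[1],z0+.01))); o=np.round(u-wh/2).astype(int)
    im=c['image'][o[1]:o[1]+wh,o[0]:o[0]+wh]
    k=colmask(im,col); k=cv2.resize(k,(wh*s,wh*s),interpolation=cv2.INTER_LINEAR)
    # keep the blob nearest centre
    n,l,st,ce=cv2.connectedComponentsWithStats((cv2.dilate(k,np.ones((9,9)))>.3).astype(np.uint8))
    if n>1:
        i=1+np.argmin([np.linalg.norm(ce[j]-wh*s/2) if st[j,4]>150 else 1e9 for j in range(1,n)]); k=k*(l==i)
    def cost(b):
        m=fill(c,box(b,.028,.023,z0,z0+.003),o,wh,s); m2=fill(c,box(b,.020,.015,z0+.003,z0+.028),o,wh,s)
        m=cv2.GaussianBlur((m/255.)*(m2==0),(0,0),2)
        return ((m-k)**2).sum()/1000
    ys,xs=np.nonzero(k>.5)
    p0=px2w(c,(xs.mean()+.5)/s-.5+o[0],(ys.mean()+.5)/s-.5+o[1],z0+.003)
    best=None
    for y in np.radians(np.arange(0,180,15)):
        r=minimize(lambda v:cost((v[0]/100,v[1]/100,v[2])),[p0[0]*100,p0[1]*100,y],method='Nelder-Mead',options=dict(initial_simplex=[[p0[0]*100,p0[1]*100,y],[p0[0]*100+.6,p0[1]*100,y],[p0[0]*100,p0[1]*100+.6,y],[p0[0]*100,p0[1]*100,y+.2]],maxiter=120))
        if best is None or r.fun<best.fun: best=r
    v=best.x; return np.array([v[0]/100,v[1]/100,np.degrees(v[2])%180,best.fun,k.sum()/1000])
E
python3 - <<'E'
from mod import *
np.set_printoptions(precision=4,suppress=True)
T=env.camera('top');S=env.camera('scene')
for (u,v) in((217,225),(217,254),(252,270),(378,255)):
    xy=px2w(T,u,v,.014)[:2]
    print('raw',fit(T,xy,'green'),fit(S,xy,'green'))
xy=(.626,.026); print('done',fit(T,xy,'blue',.012),fit(S,xy,'blue',.012))
# tray: blue blob
for c,n in((T,'T'),(S,'S')):
    m=colmask(c['image'],'blue').astype(np.uint8)
    k,l,st,ce=cv2.connectedComponentsWithStats(m)
    for i in range(1,k):
        if st[i,4]>600: 
            r=cv2.minAreaRect(np.argwhere(l==i)[:,::-1].astype(np.float32)); bp=cv2.boxPoints(r)
            p=np.array([px2w(c,*q,.012)[:2] for q in bp]); print(n,st[i],p.round(3).tolist(),p.mean(0))
E
```

```text
raw [  0.5413   0.3036 151.1165   0.6052   1.072 ] [  0.5398   0.3012 152.305    0.6277   2.816 ]
raw [  0.5924   0.2843 155.7897   0.583    0.768 ] [ 0.4541  0.2938 42.4621  0.3607  2.944 ]
raw [  0.4081   0.1979 142.5932   0.6445   1.072 ] [  0.4059   0.1947 145.8181   0.6611   1.728 ]
raw [  0.4536  -0.1767 167.2114   0.7598   1.152 ] [  0.4529  -0.1797 170.8836   0.4917   1.136 ]
done [ 0.6262  0.0278 11.7139  0.6362  1.248 ] [0.6264 0.0266 9.411  0.3229 2.288 ]
T [ 412  231   58   61 2459] [[0.379, -0.27], [0.527, -0.307], [0.496, -0.446], [0.349, -0.407]] [ 0.438  -0.3575]
S [ 238  125   67   55 2259] [[0.492, -0.447], [0.333, -0.417], [0.384, -0.271], [0.534, -0.303]] [ 0.436  -0.3597]
```

Run:
```python
from mod import *
np.set_printoptions(precision=4,suppress=True)
for n in('top','scene'):
    c=env.camera(n); h=cv2.cvtColor(c['image'],cv2.COLOR_RGB2HSV).astype(int)
    m=(((h[...,0]<6)|(h[...,0]>174))&(h[...,1]>170)&(h[...,2]>120)).astype(np.uint8)
    k,l,st,ce=cv2.connectedComponentsWithStats(m)
    for i in range(1,k):
        if st[i,4]>60:
            pts=np.argwhere(l==i)[:,::-1]; w=np.array([px2w(c,*q,.125)[:2] for q in pts]); print(n,st[i])
            d=w-w.mean(0); U=np.linalg.svd(d,full_matrices=False)[2][0]; U*= -np.sign(U[1]) ; t=d@U
            print('dir',np.degrees(np.arctan2(U[1],U[0])),'ends',w.mean(0)+U*t.min(),w.mean(0)+U*t.max(), t.max()-t.min())
            wl=[bay2w(np.array([.6385,-.014,np.radians(5.66)]),(0,0,0))]
print(w2px(env.camera('top'),(.658,-.232,.125)))
```

```text
top [399 172  35   9 162]
dir -88.13342889535656 ends [ 0.6588 -0.222 ] [ 0.6619 -0.3146] 0.09269228338421984
scene [195 175  25  27 208]
dir -86.10149033021351 ends [ 0.6575 -0.2222] [ 0.664  -0.3167] 0.09469433250674344
(np.float64(402.7267160620157), np.float64(176.20180822763578))
```

```bash
python3 -m inch '[{"slide":[0.5,0.25,0],"turn":[0,0,5],"jaw":0},{"slide":[0.9,0.5,0],"turn":[0,0,7],"jaw":0},{"slide":[0.9,0.5,0],"turn":[0,0,7],"jaw":0},{"slide":[0.9,0.5,0],"turn":[0,0,7],"jaw":0},{"slide":[0.9,0.5,0],"turn":[0,0,7],"jaw":0},{"slide":[0.9,0.5,0],"turn":[0,0,7],"jaw":0},{"slide":[0.9,0.5,0],"turn":[0,0,7],"jaw":0},{"slide":[0.9,0.5,0],"turn":[0,0,7],"jaw":0},{"slide":[0.9,0.5,0],"turn":[0,0,7],"jaw":0},{"slide":[0.9,0.5,-0.3],"turn":[0,0,6],"jaw":0},{"slide":[0.28,0.17,-0.3],"turn":[0,0,4],"jaw":0},{"slide":[0,0,0],"turn":[0,0,0],"jaw":0}]'
cat > st.py <<'E'
from h import *
from scipy.spatial.transform import Rotation as Ro
def st():
    s=env.read_state(); r=Ro.from_quat(s['tool_rot']).as_matrix(); psi=np.degrees(np.arctan2(r[1,0],r[0,0]))
    print('t %.2f'%s['t'],'p',np.round(s['position'],4),'psi %.1f'%psi,'tilt',np.round(r[:2,2],3),'F',np.round(s['force'],1),'w %.4f'%s['width'],'j',np.round(s['joints'],2)); return s,psi
def go(x,y,z,psi=None):
    s,p=st(); d=(np.array([x,y,z])-s['position'])/.05; print('units',np.round(d,2),'turn',None if psi is None else round((psi-p+180)%360-180,1),'|xy|',round(np.hypot(*d[:2]),2))
E
python3 -c "
from st import *
go(.661,-.286,.113,93)"
```

```text
t: 2.1
position: [0.661, -0.2854, 0.2076]
tool_rot: [0.687, 0.727, -0.0, -0.001]
force: [-0.2, -0.3, 0.3]
width: 0.0423
t 2.10 p [ 0.661  -0.2854  0.2076] psi 93.2 tilt [-0.002  0.001] F [-0.2 -0.3  0.3] w 0.0423 j [ 0.45  1.02 -0.3   0.84  0.26  1.32  0.28]
units [-0.   -0.01 -1.89] turn -0.2 |xy| 0.01
```

```bash
python3 -m inch '[{"slide":[0,0,-0.7],"turn":[0,0,0],"jaw":0},{"slide":[0,0,-0.7],"turn":[0,0,0],"jaw":0},{"slide":[0,0,-0.5],"turn":[0,0,0],"jaw":0},{"slide":[0,0,0],"turn":[0,0,0],"jaw":0},{"slide":[0,0,0],"turn":[0,0,0],"jaw":0.5},{"slide":[0,0,0],"turn":[0,0,0],"jaw":0.5}]'
python3 - <<'E'
from st import *
st()
a=snap('top','t1.png')['image'][130:230,350:480]; b=snap('scene','s1.png')['image'][130:270,150:300]
cv2.imwrite('pics/d1.png',np.hstack([cv2.resize(a,(420,323)),cv2.resize(b,(346,323))])[:,:,::-1])
E
```

```text
t: 2.85
position: [0.6613, -0.2869, 0.1158]
tool_rot: [0.688, 0.726, 0.0, 0.001]
force: [1.1, -1.1, 0.6]
width: 0.0214
t 2.85 p [ 0.6613 -0.2869  0.1158] psi 93.1 tilt [ 0.002 -0.001] F [ 1.1 -1.1  0.6] w 0.0214 j [ 0.46  1.1  -0.29  0.96  0.28  1.12  0.25]
```

View pics/d1.png

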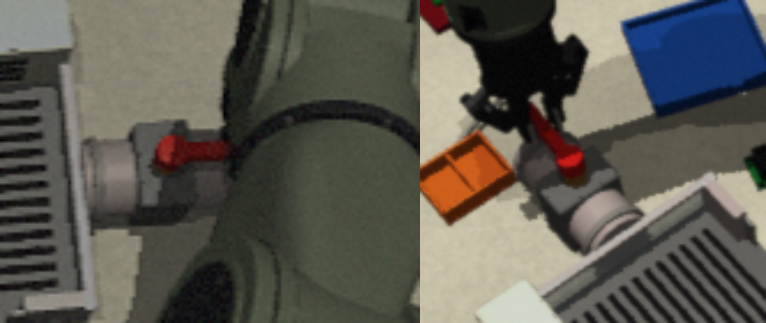

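Run:
```python
from h import *
A=np.array([.6585,-.231]);P=np.array([.6613,-.2869])
for f in(-97,-107,-117,-127,-137,-147,-157,-167,-174,-178):
    Q=A+.056*np.array([np.cos(np.radians(f)),np.sin(np.radians(f))]); print(f,np.round((Q-P)/.05,2)); P=Q
```

```text
-97 [-0.19  0.01]
-107 [-0.19  0.04]
-117 [-0.18  0.07]
-127 [-0.17  0.1 ]
-137 [-0.15  0.13]
-147 [-0.12  0.15]
-157 [-0.09  0.17]
-167 [-0.06  0.19]
-174 [-0.02  0.13]
-178 [-0.01  0.08]
```

```bash
python3 -m inch '[{"slide":[-0.19,0.01,0],"turn":[0,0,-10],"jaw":0.5},{"slide":[-0.19,0.04,0],"turn":[0,0,-10],"jaw":0.5},{"slide":[-0.18,0.07,0],"turn":[0,0,-10],"jaw":0.5},{"slide":[-0.17,0.1,0],"turn":[0,0,-10],"jaw":0.5},{"slide":[-0.15,0.13,0],"turn":[0,0,-10],"jaw":0.5},{"slide":[-0.12,0.15,0],"turn":[0,0,-10],"jaw":0.5},{"slide":[-0.09,0.17,0],"turn":[0,0,-10],"jaw":0.5},{"slide":[-0.06,0.19,0],"turn":[0,0,-10],"jaw":0.5},{"slide":[-0.02,0.13,0],"turn":[0,0,-7],"jaw":0.5},{"slide":[0,0,0],"turn":[0,0,0],"jaw":0.5}]'
python3 - <<'E'
from st import *
st()
E
```

```text
t: 4.2
position: [0.6027, -0.2366, 0.1147]
tool_rot: [0.999, 0.054, 0.0, 0.0]
force: [0.9, 0.7, -0.4]
width: 0.0212
t 4.20 p [ 0.6027 -0.2366  0.1147] psi 6.2 tilt [ 0. -0.] F [ 0.9  0.7 -0.4] w 0.0212 j [ 0.28  0.97  0.1   1.33 -0.11  0.85 -1.05]
```

```bash
python3 -m inch '[{"slide":[0,0.08,0],"turn":[0,0,0],"jaw":0.5},{"slide":[0,0,0],"turn":[0,0,0],"jaw":0.5}]';python3 -m inch '[{"slide":[0,0.06,0],"turn":[0,0,0],"jaw":0.5},{"slide":[0,0,0],"turn":[0,0,0],"jaw":0.5}]'; python3 -m inch '[{"slide":[0,0.06,0],"turn":[0,0,0],"jaw":0.5},{"slide":[0,0,0],"turn":[0,0,0],"jaw":0.5}]'
```

```text
t: 4.45
position: [0.6023, -0.2349, 0.1145]
tool_rot: [0.999, 0.054, 0.0, 0.001]
force: [0.8, -9.3, -0.5]
width: 0.0214
t: 4.7
position: [0.6022, -0.2345, 0.1147]
tool_rot: [0.999, 0.054, 0.001, 0.003]
force: [3.2, -22.4, -4.1]
width: 0.0217
t: 4.95
position: [0.6022, -0.234, 0.1148]
tool_rot: [0.999, 0.053, 0.001, 0.005]
force: [6.1, -34.9, -9.2]
width: 0.0209
```

```bash
python3 -m inch '[{"slide":[0,-0.24,0],"turn":[0,0,0],"jaw":0.4},{"slide":[0,0,0.5],"turn":[0,0,0],"jaw":0.2},{"slide":[0,0,0.9],"turn":[0,0,0],"jaw":-0.4},{"slide":[0.1,1,0],"turn":[0,0,1],"jaw":-0.4},{"slide":[0.1,1,0],"turn":[0,0,1],"jaw":-0.4},{"slide":[0.1,1,0],"turn":[0,0,1],"jaw":-0.4},{"slide":[0.1,1,-0.2],"turn":[0,0,1],"jaw":-0.4},{"slide":[0.1,1,-0.2],"turn":[0,0,0],"jaw":-0.4},{"slide":[0,0.3,0],"turn":[0,0,0],"jaw":-0.4},{"slide":[0,0,0],"turn":[0,0,0],"jaw":-0.4}]'
python3 - <<'E'
from st import *
from mod import fit
go(.6262,.027,.028,10.5)
T=snap('top','t2.png')
h=cv2.cvtColor(T['image'],cv2.COLOR_RGB2HSV).astype(int)
a=T['image'][110:290,250:450]; cv2.imwrite('pics/d2.png',cv2.resize(a,None,fx=3,fy=3,interpolation=2)[:,:,::-1])
b=snap('scene','s2.png')
E
```

```text
t: 6.2
position: [0.6274, 0.0263, 0.1644]
tool_rot: [0.996, 0.09, -0.0, -0.0]
force: [-1.1, -0.6, -1.0]
width: 0.0597
t 6.20 p [0.6274 0.0263 0.1644] psi 10.3 tilt [-0.  0.] F [-1.1 -0.6 -1. ] w 0.0597 j [-0.15  0.88  0.14  1.37 -0.14  0.9  -1.37]
units [-0.02  0.01 -2.73] turn 0.2 |xy| 0.03
```

View pics/d2.png

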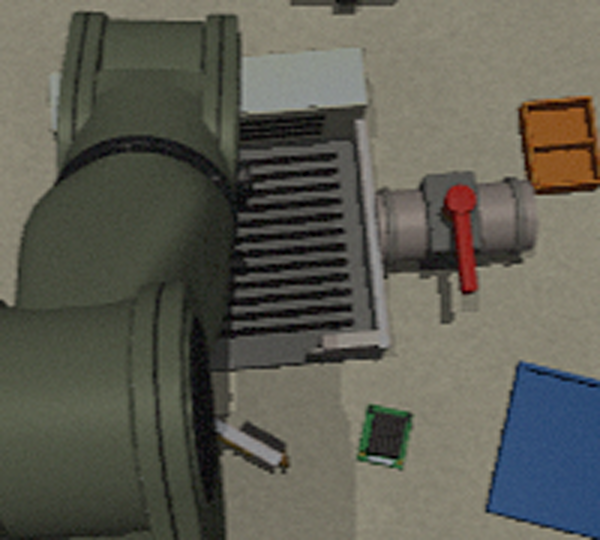

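View pics/s2.png

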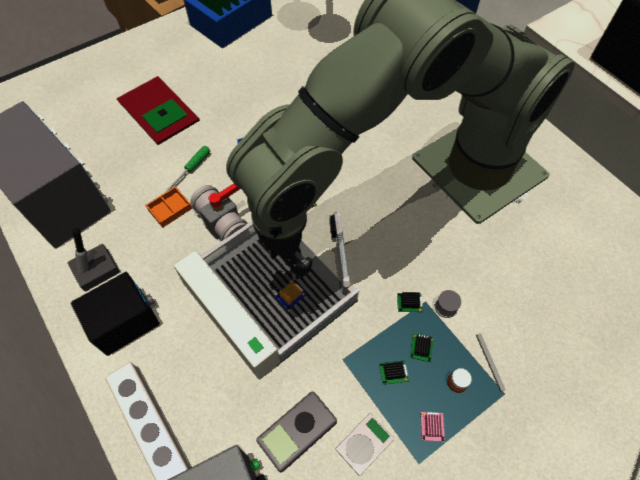

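```bash
python3 -m inch '[{"slide":[0,0,-0.7],"turn":[0,0,0],"jaw":-0.4},{"slide":[0,0,-0.7],"turn":[0,0,0],"jaw":-0.4},{"slide":[0,0,-0.6],"turn":[0,0,0],"jaw":-0.4},{"slide":[0,0,-0.5],"turn":[0,0,0],"jaw":-0.4},{"slide":[0,0,-0.2],"turn":[0,0,0],"jaw":-0.4},{"slide":[0,0,0],"turn":[0,0,0],"jaw":-0.4}]'; python3 -m inch '[{"slide":[0,0,0],"turn":[0,0,0],"jaw":1},{"slide":[0,0,0],"turn":[0,0,0],"jaw":1},{"slide":[0,0,0],"turn":[0,0,0],"jaw":1},{"slide":[0,0,0],"turn":[0,0,0],"jaw":1}]'
```

```text
t: 7.05
position: [0.6274, 0.0251, 0.0294]
tool_rot: [0.996, 0.088, -0.0, 0.0]
force: [0.5, -0.1, -0.2]
width: 0.06
t: 7.55
position: [0.6279, 0.0259, 0.0305]
tool_rot: [0.996, 0.089, 0.001, 0.0]
force: [-2.8, 0.7, 10.3]
width: 0.0287
```

```bash
python3 -m inch '[{"slide":[0,0,0.3],"turn":[0,0,0],"jaw":1},{"slide":[0,0,0.8],"turn":[0,0,0],"jaw":1},{"slide":[0,0,0.9],"turn":[0,0,0],"jaw":1},{"slide":[0,0,0.9],"turn":[0,0,0],"jaw":1},{"slide":[-0.3,-0.6,0],"turn":[0,0,0],"jaw":1}]'
python3 - <<'E'
from st import *
go(.437,-.3585,.16,-13.5)
snap('scene','s3.png')
E
```

```text
t: 8.18
position: [0.6139, -0.0025, 0.1783]
tool_rot: [0.996, 0.09, 0.003, -0.0]
force: [0.1, -1.5, -1.7]
width: 0.0286
t 8.18 p [ 0.6139 -0.0025  0.1783] psi 10.3 tilt [0.006 0.001] F [ 0.1 -1.5 -1.7] w 0.0286 j [-0.11  0.84  0.13  1.42 -0.13  0.88 -1.33]
units [-3.54 -7.12 -0.37] turn -23.8 |xy| 7.95
```

View pics/s3.png

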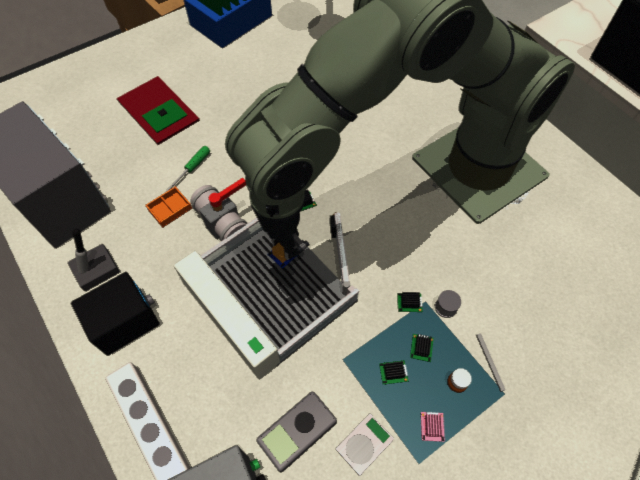

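```bash
python3 -m inch '[{"slide":[-0.35,-0.7,0],"turn":[0,0,-2],"jaw":1},{"slide":[-0.4,-0.8,0],"turn":[0,0,-3],"jaw":1},{"slide":[-0.4,-0.8,0],"turn":[0,0,-3],"jaw":1},{"slide":[-0.4,-0.8,0],"turn":[0,0,-3],"jaw":1},{"slide":[-0.4,-0.8,0],"turn":[0,0,-3],"jaw":1},{"slide":[-0.4,-0.8,0],"turn":[0,0,-3],"jaw":1},{"slide":[-0.4,-0.8,0],"turn":[0,0,-3],"jaw":1},{"slide":[-0.4,-0.8,0],"turn":[0,0,-2],"jaw":1},{"slide":[-0.3,-0.6,-0.3],"turn":[0,0,-2],"jaw":1},{"slide":[0,0,-0.6],"turn":[0,0,0],"jaw":1},{"slide":[0,0,0],"turn":[0,0,0],"jaw":1}]'
python3 - <<'E'
from st import *
go(.437,-.3585,.023,-13.5)
a=snap('scene','s4.png')['image'][60:260,180:400]; cv2.imwrite('pics/d4.png',cv2.resize(a,None,fx=3,fy=3,interpolation=2)[:,:,::-1])
E
```

```text
t: 9.6
position: [0.4393, -0.3486, 0.1287]
tool_rot: [0.993, -0.121, -0.001, -0.001]
force: [0.1, 0.6, 0.3]
width: 0.0289
t 9.60 p [ 0.4393 -0.3486  0.1287] psi -13.9 tilt [-0.002  0.002] F [0.1 0.6 0.3] w 0.0289 j [ 0.54  0.84  0.14  1.66 -0.18  0.65 -1.03]
units [-0.05 -0.2  -2.11] turn 0.4 |xy| 0.2
```

View pics/d4.png

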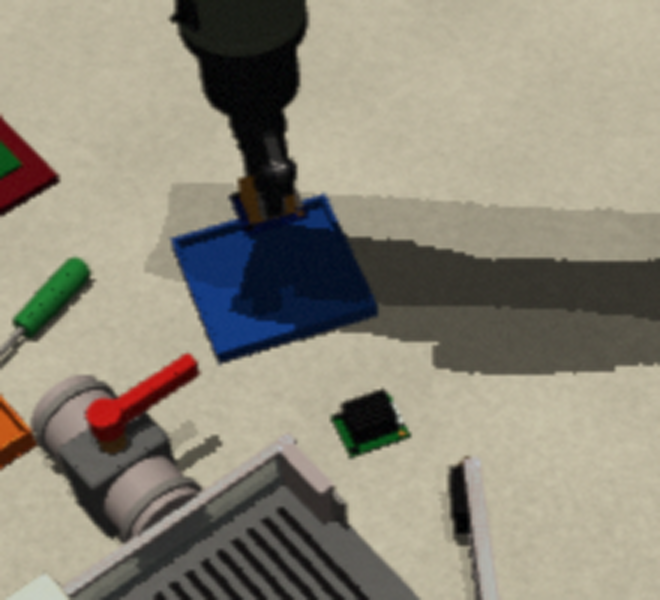

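```bash
python3 -m inch '[{"slide":[-0.05,-0.1,-0.6],"turn":[0,0,0],"jaw":1},{"slide":[0,-0.1,-0.7],"turn":[0,0,0],"jaw":1},{"slide":[0,0,-0.5],"turn":[0,0,0],"jaw":1},{"slide":[0,0,-0.2],"turn":[0,0,0],"jaw":1},{"slide":[0,0,0],"turn":[0,0,0],"jaw":1}]'; python3 -m inch '[{"slide":[0,0,-0.06],"turn":[0,0,0],"jaw":1},{"slide":[0,0,-0.03],"turn":[0,0,0],"jaw":1},{"slide":[0,0,0],"turn":[0,0,0],"jaw":1}]'
```

```text
t: 10.28
position: [0.4379, -0.359, 0.0301]
tool_rot: [0.993, -0.12, 0.0, 0.0]
force: [-0.3, -0.2, 0.0]
width: 0.0285
t: 10.65
position: [0.4375, -0.359, 0.025]
tool_rot: [0.993, -0.12, 0.0, 0.0]
force: [0.1, 0.3, -0.4]
width: 0.0288
```

```bash
python3 -m inch '[{"slide":[0,0,-0.03],"turn":[0,0,0],"jaw":1},{"slide":[0,0,0],"turn":[0,0,0],"jaw":1}]';python3 -m inch '[{"slide":[0,0,-0.02],"turn":[0,0,0],"jaw":1},{"slide":[0,0,0],"turn":[0,0,0],"jaw":1}]'
```

```text
t: 10.9
position: [0.4375, -0.3591, 0.0235]
tool_rot: [0.993, -0.121, 0.0, 0.0]
force: [-0.4, 0.6, 4.2]
width: 0.0287
t: 11.15
position: [0.4375, -0.3591, 0.0234]
tool_rot: [0.993, -0.121, 0.0, 0.0]
force: [-5.2, 4.3, 25.6]
width: 0.0289
```

```bash
python3 -m inch '[{"slide":[0,0,0.02],"turn":[0,0,0],"jaw":0.2},{"slide":[0,0,0],"turn":[0,0,0],"jaw":-0.3},{"slide":[0,0,0],"turn":[0,0,0],"jaw":-0.3},{"slide":[0,0,0.4],"turn":[0,0,0],"jaw":-0.3},{"slide":[0,0,0.8],"turn":[0,0,0],"jaw":-0.3},{"slide":[0,0,0.8],"turn":[0,0,0],"jaw":-0.3},{"slide":[0,0,0.8],"turn":[0,0,0],"jaw":-0.3},{"slide":[0,0,0],"turn":[0,0,0],"jaw":-0.3}]'
python3 - <<'E'
from st import *
from mod import *
S=snap('scene','s5.png');T=snap('top','t5.png')
a=S['image'][60:260,180:400]; cv2.imwrite('pics/d5.png',cv2.resize(a,None,fx=3,fy=3,interpolation=2)[:,:,::-1])
for xy in((.4529,-.1797),(.5398,.3012),(.4541,.2938),(.4059,.1947)): print(np.round(fit(S,xy,'green'),4))
go(.4533,-.178,.015)
E
```

```text
t: 12.15
position: [0.4381, -0.3597, 0.1656]
tool_rot: [0.993, -0.12, 0.002, 0.001]
force: [-0.3, -0.8, -1.2]
width: 0.0553
[  0.4526  -0.1794 170.8784   0.4931   1.12  ]
[  0.5398   0.3015 151.9309   0.6238   2.8   ]
[ 0.4542  0.2937 42.447   0.3677  2.992 ]
[  0.4062   0.1945 145.7914   0.6543   1.744 ]
t 12.25 p [ 0.4374 -0.3588  0.1629] psi -13.8 tilt [-0.  0.] F [ 1.4 -0.3 -1.9] w 0.0555 j [ 0.55  0.8   0.16  1.62 -0.17  0.74 -1.03]
units [ 0.32  3.62 -2.96] turn None |xy| 3.63
```

View pics/d5.png

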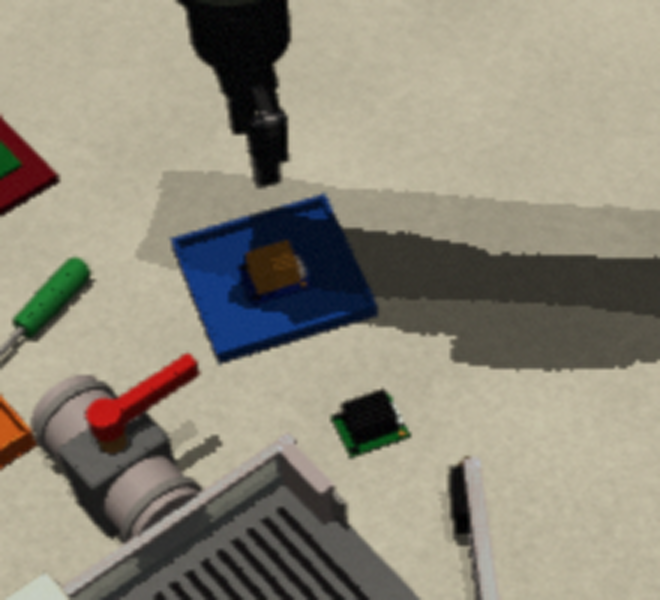

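```bash
python3 -m inch '[{"slide":[0,0.5,0],"turn":[0,0,1],"jaw":-0.3},{"slide":[0.1,0.8,0],"turn":[0,0,1],"jaw":-0.3},{"slide":[0.1,0.9,0],"turn":[0,0,1],"jaw":-0.3},{"slide":[0.1,0.9,-0.3],"turn":[0,0,0],"jaw":-0.3},{"slide":[0,0.5,-0.7],"turn":[0,0,0],"jaw":-0.3},{"slide":[0,0,-0.7],"turn":[0,0,0],"jaw":-0.3},{"slide":[0,0,0],"turn":[0,0,0],"jaw":-0.3}]'
python3 - <<'E'
from st import *
S=snap('scene','s6.png')
a=S['image'][130:290,220:400]; cv2.imwrite('pics/d6.png',cv2.resize(a,None,fx=3,fy=3,interpolation=2)[:,:,::-1])
go(.453,-.178,.018,-11)
E
```

```text
t: 13.12
position: [0.451, -0.1785, 0.0761]
tool_rot: [0.996, -0.094, -0.002, -0.001]
force: [-0.9, 0.1, 1.2]
width: 0.0555
t 13.18 p [ 0.4517 -0.1791  0.0776] psi -10.9 tilt [-0.003  0.001] F [ 0.4 -0.3  0.6] w 0.0554 j [ 0.25  0.86  0.11  1.96 -0.25  0.33 -1.2 ]
units [ 0.03  0.02 -1.19] turn -0.1 |xy| 0.03
```

View pics/d6.png

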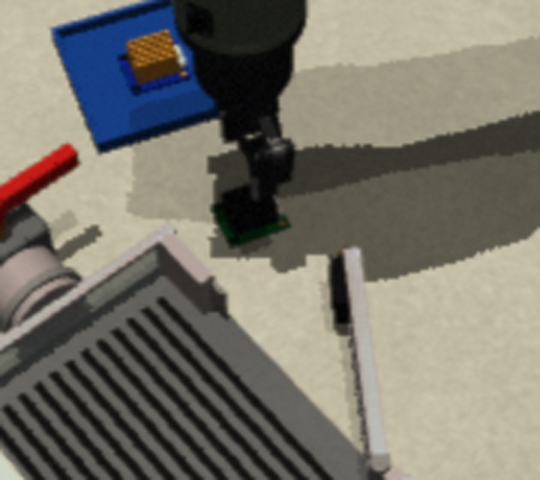

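```bash
python3 -m inch '[{"slide":[0.03,0.02,-0.6],"turn":[0,0,0],"jaw":-0.3},{"slide":[0,0,-0.5],"turn":[0,0,0],"jaw":-0.3},{"slide":[0,0,-0.08],"turn":[0,0,0],"jaw":-0.3},{"slide":[0,0,0],"turn":[0,0,0],"jaw":1},{"slide":[0,0,0],"turn":[0,0,0],"jaw":1},{"slide":[0,0,0],"turn":[0,0,0],"jaw":1},{"slide":[0,0,0],"turn":[0,0,0],"jaw":1}]'
```

```text
t: 14.05
position: [0.4543, -0.1783, 0.0207]
tool_rot: [0.996, -0.095, 0.001, 0.0]
force: [-1.6, 0.0, 9.7]
width: 0.029
```

```bash
python3 -m inch '[{"slide":[0,0,0.4],"turn":[0,0,0],"jaw":1},{"slide":[0,0,0.8],"turn":[0,0,0],"jaw":1},{"slide":[0,0,0.9],"turn":[0,0,0],"jaw":1},{"slide":[0.3,0.1,0.5],"turn":[0,0,2],"jaw":1},{"slide":[0.7,0.25,0],"turn":[0,0,3],"jaw":1},{"slide":[0.8,0.3,0],"turn":[0,0,3],"jaw":1},{"slide":[0.8,0.3,0],"turn":[0,0,3],"jaw":1},{"slide":[0.8,0.3,0],"turn":[0,0,3],"jaw":1},{"slide":[0.6,0.25,-0.3],"turn":[0,0,2],"jaw":1},{"slide":[0.26,0.08,-0.4],"turn":[0,0,0.6],"jaw":1},{"slide":[0,0,0],"turn":[0,0,0],"jaw":1}]'
python3 - <<'E'
from st import *
S=snap('scene','s7.png')
a=S['image'][130:350,170:370]; cv2.imwrite('pics/d7.png',cv2.resize(a,None,fx=2.7,fy=2.7,interpolation=2)[:,:,::-1])
go(.667,-.0996,.034,5.7)
E
```

```text
t: 15.42
position: [0.6665, -0.0986, 0.1139]
tool_rot: [0.999, 0.05, -0.001, -0.0]
force: [-0.5, 0.0, -0.1]
width: 0.0285
t 15.47 p [ 0.6665 -0.0993  0.115 ] psi 5.7 tilt [-0. -0.] F [-0.4 -0.2 -0.8] w 0.0285 j [ 0.04  1.02  0.15  1.21 -0.16  0.93 -1.25]
units [ 0.01 -0.01 -1.62] turn -0.0 |xy| 0.01
```

View pics/d7.png

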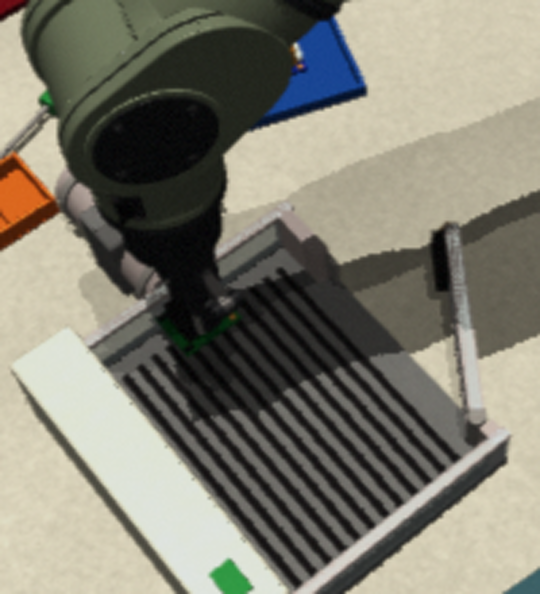

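```bash
python3 -m inch '[{"slide":[0,0,-0.6],"turn":[0,0,0],"jaw":1},{"slide":[0,0,-0.6],"turn":[0,0,0],"jaw":1},{"slide":[0,0,-0.3],"turn":[0,0,0],"jaw":1},{"slide":[0,0,-0.08],"turn":[0,0,0],"jaw":1},{"slide":[0,0,0],"turn":[0,0,0],"jaw":1}]';python3 -m inch '[{"slide":[0,0,-0.03],"turn":[0,0,0],"jaw":1},{"slide":[0,0,0],"turn":[0,0,0],"jaw":1}]';python3 -m inch '[{"slide":[0,0,-0.03],"turn":[0,0,0],"jaw":1},{"slide":[0,0,0],"turn":[0,0,0],"jaw":1}]'
```

```text
t: 16.1
position: [0.6672, -0.0992, 0.0364]
tool_rot: [0.999, 0.05, 0.001, 0.0]
force: [-0.5, -0.6, -1.1]
width: 0.0286
t: 16.35
position: [0.6671, -0.099, 0.0342]
tool_rot: [0.999, 0.05, 0.0, -0.0]
force: [-0.1, 0.5, -1.1]
width: 0.0284
t: 16.6
position: [0.6671, -0.099, 0.0328]
tool_rot: [0.999, 0.05, 0.0, -0.0]
force: [-2.1, 1.1, 7.2]
width: 0.0285
```

```bash
python3 -m inch '[{"slide":[0,0,0.01],"turn":[0,0,0],"jaw":0.3},{"slide":[0,0,0],"turn":[0,0,0],"jaw":-0.05},{"slide":[0,0,0],"turn":[0,0,0],"jaw":-0.05},{"slide":[0,0,0.4],"turn":[0,0,0],"jaw":-0.05},{"slide":[0,0,0.7],"turn":[0,0,0],"jaw":-0.05},{"slide":[0,0,0.9],"turn":[0,0,5],"jaw":-0.3},{"slide":[-0.3,0.3,0.5],"turn":[0,0,10],"jaw":-0.3},{"slide":[-0.5,0.6,0],"turn":[0,0,10],"jaw":-0.3},{"slide":[-0.6,0.6,0],"turn":[0,0,10],"jaw":-0.3},{"slide":[-0.6,0.6,0],"turn":[0,0,10],"jaw":-0.3},{"slide":[-0.6,0.6,0],"turn":[0,0,10],"jaw":-0.3},{"slide":[-0.6,0.6,0],"turn":[0,0,10],"jaw":-0.3}]'
python3 - <<'E'
from st import *
from mod import *
S=snap('scene','s8.png')
a=S['image'][130:380,170:480]; cv2.imwrite('pics/d8.png',cv2.resize(a,None,fx=2.5,fy=2.5,interpolation=2)[:,:,::-1])
T=env.camera('top');print('spool',px2w(T,228.5,291.5,.042))
for xy in((.5398,.3012),(.4541,.2938),(.4059,.1947)): print(np.round(fit(S,xy,'green'),4))
print('p1',np.round(fit(S,(.667,-.099),'green',.012),4))
go(.407,.196,.12,145)
E
```

```text
t: 18.1
position: [0.5062, 0.0667, 0.1591]
tool_rot: [0.814, 0.581, 0.001, 0.001]
force: [0.4, 1.1, -1.0]
width: 0.0555
spool [0.34533669 0.25084647 0.042     ]
[  0.5398   0.3014 152.0207   0.6035   2.992 ]
[ 0.4541  0.2937 42.321   0.3756  3.104 ]
[  0.4058   0.1948 145.8263   0.6528   1.744 ]
p1 [ 0.6655 -0.1008  7.4191  0.4081  1.824 ]
t 18.20 p [0.505  0.0689 0.1593] psi 71.3 tilt [0.    0.001] F [1.6 0.  0.2] w 0.0553 j [-0.13  0.73 -0.12  1.82  0.14  0.6  -0.67]
units [-1.96  2.54 -0.79] turn 73.7 |xy| 3.21
```

View pics/d8.png

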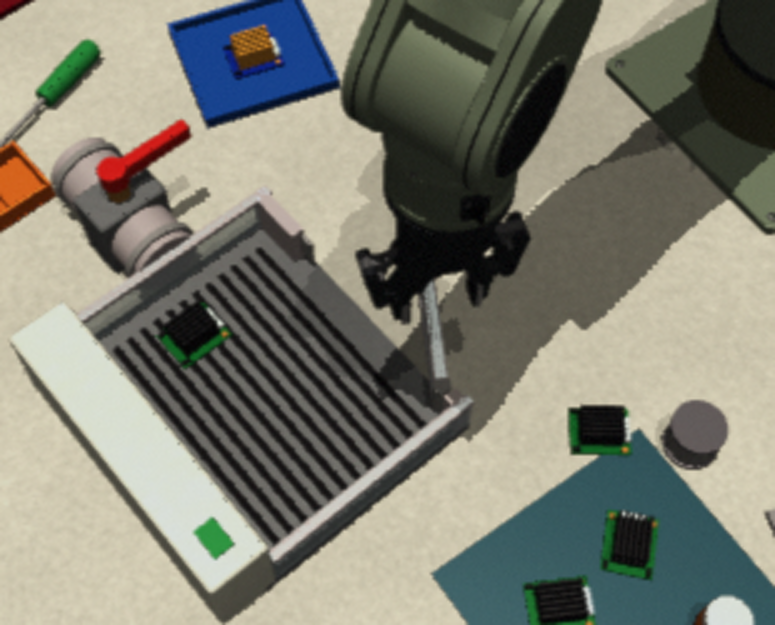

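```bash
python3 -m inch '[{"slide":[-0.3,0.35,0],"turn":[0,0,10],"jaw":-0.3},{"slide":[-0.3,0.4,0],"turn":[0,0,10],"jaw":-0.3},{"slide":[-0.3,0.4,0],"turn":[0,0,10],"jaw":-0.3},{"slide":[-0.3,0.4,0],"turn":[0,0,10],"jaw":-0.3},{"slide":[-0.3,0.4,0],"turn":[0,0,10],"jaw":-0.3},{"slide":[-0.3,0.4,-0.2],"turn":[0,0,10],"jaw":-0.3},{"slide":[-0.16,0.18,-0.6],"turn":[0,0,10],"jaw":-0.3},{"slide":[0,0,-0.8],"turn":[0,0,4],"jaw":-0.3},{"slide":[0,0,0],"turn":[0,0,0],"jaw":-0.3}]'
python3 - <<'E'
from st import *
S=snap('scene','s9.png')
a=S['image'][250:400,340:520]; cv2.imwrite('pics/d9.png',cv2.resize(a,None,fx=3,fy=3,interpolation=2)[:,:,::-1])
go(.407,.196,.021,145)
E
```

```text
t: 19.32
position: [0.4087, 0.192, 0.0771]
tool_rot: [0.303, 0.953, -0.001, -0.0]
force: [-0.5, -0.7, -0.4]
width: 0.0558
t 19.38 p [0.4092 0.1922 0.0784] psi 144.6 tilt [ 0.    -0.001] F [0.3 0.1 0.1] w 0.0556 j [-0.37  0.84 -0.24  2.08  0.66  0.3  -0.22]
units [-0.04  0.08 -1.15] turn 0.4 |xy| 0.09
```

View pics/d9.png

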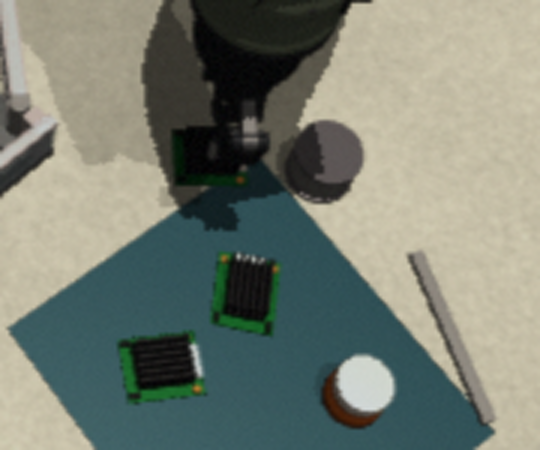

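```bash
python3 -m inch '[{"slide":[-0.04,0.08,-0.5],"turn":[0,0,0],"jaw":-0.3},{"slide":[0,0,-0.5],"turn":[0,0,0],"jaw":-0.3},{"slide":[0,0,-0.14],"turn":[0,0,0],"jaw":-0.3},{"slide":[0,0,0],"turn":[0,0,0],"jaw":-0.3},{"slide":[0,0,0],"turn":[0,0,0],"jaw":1},{"slide":[0,0,0],"turn":[0,0,0],"jaw":1},{"slide":[0,0,0],"turn":[0,0,0],"jaw":1},{"slide":[0,0,0],"turn":[0,0,0],"jaw":1}]'
python3 -c "
from st import *
go(.6115,-.0459,.17,185.7)"
```

```text
t: 20.38
position: [0.4074, 0.1966, 0.0219]
tool_rot: [0.303, 0.953, 0.001, 0.001]
force: [-1.7, -0.4, 18.5]
width: 0.0286
t 20.38 p [0.4074 0.1966 0.0219] psi 144.7 tilt [0.002 0.001] F [-1.7 -0.4 18.5] w 0.0286 j [-0.47  0.96 -0.09  2.1   0.72  0.12 -0.29]
units [ 4.08 -4.85  2.96] turn 41.0 |xy| 6.34
```

```bash
python3 -m inch '[{"slide":[0,0,0.4],"turn":[0,0,0],"jaw":1},{"slide":[0,0,0.8],"turn":[0,0,0],"jaw":1},{"slide":[0,0,0.9],"turn":[0,0,0],"jaw":1},{"slide":[0.28,-0.35,0.5],"turn":[0,0,4],"jaw":1},{"slide":[0.5,-0.6,0],"turn":[0,0,6],"jaw":1},{"slide":[0.6,-0.7,0],"turn":[0,0,6],"jaw":1},{"slide":[0.6,-0.7,0],"turn":[0,0,6],"jaw":1},{"slide":[0.6,-0.7,0],"turn":[0,0,6],"jaw":1},{"slide":[0.6,-0.7,0],"turn":[0,0,6],"jaw":1},{"slide":[0.5,-0.6,-0.3],"turn":[0,0,4],"jaw":1},{"slide":[0.4,-0.5,-0.4],"turn":[0,0,3],"jaw":1},{"slide":[0,0,0],"turn":[0,0,0],"jaw":1}]'
python3 - <<'E'
from st import *
S=snap('scene','s10.png')
a=S['image'][130:350,170:370]; cv2.imwrite('pics/d10.png',cv2.resize(a,None,fx=2.7,fy=2.7,interpolation=2)[:,:,::-1])
go(.6115,-.0459,.0365,185.7)
E
```

```text
t: 21.88
position: [0.6108, -0.0485, 0.1146]
tool_rot: [-0.049, 0.999, -0.0, -0.001]
force: [-0.3, 1.1, -1.9]
width: 0.0287
t 21.93 p [ 0.6106 -0.0467  0.1156] psi -174.3 tilt [-0.001  0.   ] F [-0.4  1.2 -1.7] w 0.0285 j [ 0.35  1.   -0.73  1.46  0.75  0.97  1.09]
units [ 0.02  0.02 -1.58] turn 0.0 |xy| 0.03
```

View pics/d10.png

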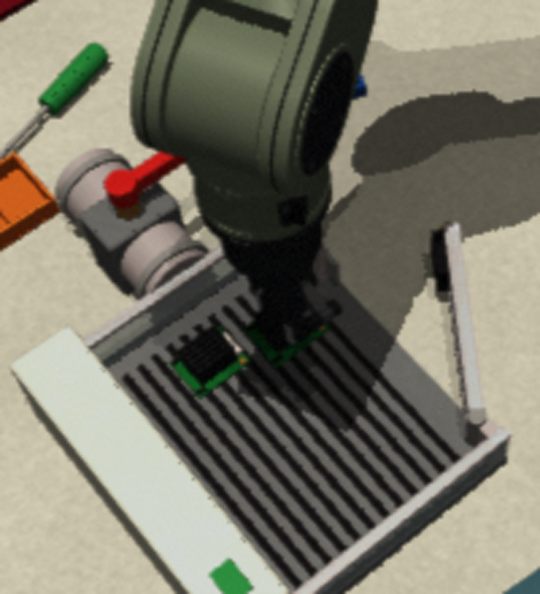

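```bash
python3 -m inch '[{"slide":[0.02,0.02,-0.6],"turn":[0,0,0],"jaw":1},{"slide":[0,0,-0.6],"turn":[0,0,0],"jaw":1},{"slide":[0,0,-0.3],"turn":[0,0,0],"jaw":1},{"slide":[0,0,-0.04],"turn":[0,0,0],"jaw":1},{"slide":[0,0,0],"turn":[0,0,0],"jaw":1}]';python3 -m inch '[{"slide":[0,0,-0.03],"turn":[0,0,0],"jaw":1},{"slide":[0,0,0],"turn":[0,0,0],"jaw":1}]';python3 -m inch '[{"slide":[0,0,-0.03],"turn":[0,0,0],"jaw":1},{"slide":[0,0,0],"turn":[0,0,0],"jaw":1}]'
```

```text
t: 22.55
position: [0.6123, -0.0448, 0.0398]
tool_rot: [-0.05, 0.999, -0.0, 0.001]
force: [0.7, -1.3, -2.0]
width: 0.0282
t: 22.8
position: [0.612, -0.045, 0.0377]
tool_rot: [-0.05, 0.999, -0.0, 0.0]
force: [-0.4, 0.6, -0.3]
width: 0.0288
t: 23.05
position: [0.6118, -0.045, 0.0357]
tool_rot: [-0.05, 0.999, -0.0, -0.0]
force: [-0.2, 0.5, -0.3]
width: 0.0287
```

```bash
python3 -m inch '[{"slide":[0,0,-0.03],"turn":[0,0,0],"jaw":1},{"slide":[0,0,0],"turn":[0,0,0],"jaw":1}]';python3 -m inch '[{"slide":[0,0,-0.02],"turn":[0,0,0],"jaw":1},{"slide":[0,0,0],"turn":[0,0,0],"jaw":1}]'
```

```text
t: 23.3
position: [0.6119, -0.045, 0.0342]
tool_rot: [-0.05, 0.999, -0.0, -0.0]
force: [0.0, 0.2, -0.8]
width: 0.0283
t: 23.55
position: [0.6119, -0.045, 0.034]
tool_rot: [-0.05, 0.999, -0.0, 0.0]
force: [-4.9, -2.0, 14.2]
width: 0.0286
```

```bash
python3 -m inch '[{"slide":[0,0,0.01],"turn":[0,0,0],"jaw":0.3},{"slide":[0,0,0],"turn":[0,0,0],"jaw":-0.05},{"slide":[0,0,0],"turn":[0,0,0],"jaw":-0.05},{"slide":[0,0,0.4],"turn":[0,0,0],"jaw":-0.05},{"slide":[0,0,0.7],"turn":[0,0,0],"jaw":-0.05},{"slide":[0,0,0.9],"turn":[0,0,2],"jaw":-0.3},{"slide":[-0.2,0.4,0.5],"turn":[0,0,4],"jaw":-0.3},{"slide":[-0.4,0.8,0],"turn":[0,0,5],"jaw":-0.3},{"slide":[-0.4,0.8,0],"turn":[0,0,5],"jaw":-0.3},{"slide":[-0.4,0.8,0],"turn":[0,0,5],"jaw":-0.3},{"slide":[-0.4,0.8,0],"turn":[0,0,5],"jaw":-0.3},{"slide":[-0.4,0.8,0],"turn":[0,0,5],"jaw":-0.3}]'
python3 - <<'E'
from st import *
from mod import *
S=snap('scene','s11.png')
a=S['image'][130:430,170:480]; cv2.imwrite('pics/d11.png',cv2.resize(a,None,fx=2,fy=2,interpolation=2)[:,:,::-1])
for xy in((.5398,.3012),(.4541,.2938)): print(np.round(fit(S,xy,'green'),4))
print('p1',np.round(fit(S,(.667,-.099),'green',.012),4))
print('p2',np.round(fit(S,(.611,-.046),'green',.012),4))
go(.455,.295,.08,222.3)
E
```

```text
t: 25.05
position: [0.5013, 0.1762, 0.1601]
tool_rot: [-0.317, 0.949, -0.0, 0.001]
force: [0.4, 0.5, -0.7]
width: 0.0556
[  0.5393   0.3015 151.4807   0.6335   2.72  ]
[ 0.4541  0.2938 42.6258  0.3547  3.104 ]
p1 [ 0.6655 -0.1008  7.4191  0.4081  1.824 ]
p2 [ 0.611  -0.0468  5.9379  0.3922  1.824 ]
t 25.10 p [0.4985 0.1819 0.1607] psi -142.5 tilt [0.001 0.004] F [-4.8  9.   0.9] w 0.0553 j [ 0.02  0.87 -0.86  1.73  0.81  0.93  1.05]
units [-0.87  2.26 -1.61] turn 4.8 |xy| 2.42
```

View pics/d11.png

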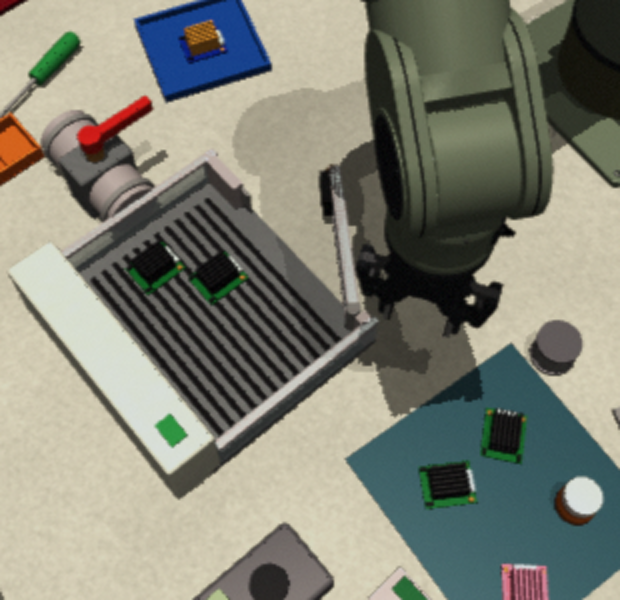

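```bash
python3 -m inch '[{"slide":[-0.2,0.5,0],"turn":[0,0,2],"jaw":-0.3},{"slide":[-0.25,0.65,0],"turn":[0,0,3],"jaw":-0.3},{"slide":[-0.25,0.65,-0.2],"turn":[0,0,0],"jaw":-0.3},{"slide":[-0.12,0.34,-0.6],"turn":[0,0,0],"jaw":-0.3},{"slide":[0,0,-0.8],"turn":[0,0,0],"jaw":-0.3},{"slide":[0,0,0],"turn":[0,0,0],"jaw":-0.3}]'
python3 - <<'E'
from st import *
S=snap('scene','s12.png')
a=S['image'][280:430,340:520]; cv2.imwrite('pics/d12.png',cv2.resize(a,None,fx=3,fy=3,interpolation=2)[:,:,::-1])
go(.455,.295,.023,222.3)
E
```

```text
t: 25.85
position: [0.4604, 0.2815, 0.0782]
tool_rot: [-0.357, 0.934, -0.001, -0.001]
force: [0.2, 0.1, 1.5]
width: 0.0554
t 25.90 p [0.4609 0.282  0.0797] psi -138.2 tilt [-0. -0.] F [-0.5  0.8  1.4] w 0.0557 j [-0.23  1.   -0.76  1.76  0.95  0.8   0.83]
units [-0.12  0.26 -1.13] turn 0.5 |xy| 0.29
```

View pics/d12.png

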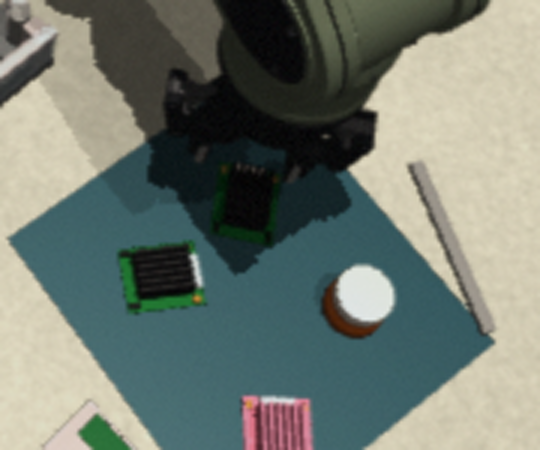

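```bash
python3 -m inch '[{"slide":[-0.12,0.26,0],"turn":[0,0,0],"jaw":-0.3},{"slide":[0,0,0],"turn":[0,0,0],"jaw":-0.3}]'; python3 -m inch '[{"slide":[0,0,-0.5],"turn":[0,0,0],"jaw":-0.3},{"slide":[0,0,-0.5],"turn":[0,0,0],"jaw":-0.3},{"slide":[0,0,-0.12],"turn":[0,0,0],"jaw":-0.3},{"slide":[0,0,0],"turn":[0,0,0],"jaw":-0.3},{"slide":[0,0,0],"turn":[0,0,0],"jaw":1},{"slide":[0,0,0],"turn":[0,0,0],"jaw":1},{"slide":[0,0,0],"turn":[0,0,0],"jaw":1},{"slide":[0,0,0],"turn":[0,0,0],"jaw":1}]'
python3 -c "
from st import *
go(.6555,.0169,.17,185.7)"
```

```text
t: 26.15
position: [0.4547, 0.2966, 0.0802]
tool_rot: [-0.357, 0.934, 0.001, 0.001]
force: [0.6, -0.1, 0.7]
width: 0.0553
t: 27.15
position: [0.4553, 0.2952, 0.024]
tool_rot: [-0.356, 0.934, -0.0, 0.001]
force: [-1.8, -2.5, 13.3]
width: 0.0285
t 27.15 p [0.4553 0.2952 0.024 ] psi -138.2 tilt [0.001 0.001] F [-1.8 -2.5 13.3] w 0.0285 j [-0.29  1.08 -0.69  1.77  1.05  0.71  0.72]
units [ 4.   -5.57  2.92] turn -36.1 |xy| 6.86
```

```bash
python3 -m inch '[{"slide":[0,0,0.4],"turn":[0,0,0],"jaw":1},{"slide":[0,0,0.8],"turn":[0,0,0],"jaw":1},{"slide":[0,0,0.9],"turn":[0,0,0],"jaw":1},{"slide":[0.3,-0.37,0.5],"turn":[0,0,-3],"jaw":1},{"slide":[0.4,-0.6,0],"turn":[0,0,-5],"jaw":1},{"slide":[0.5,-0.7,0],"turn":[0,0,-6],"jaw":1},{"slide":[0.5,-0.7,0],"turn":[0,0,-6],"jaw":1},{"slide":[0.5,-0.7,0],"turn":[0,0,-6],"jaw":1},{"slide":[0.5,-0.7,0],"turn":[0,0,-5],"jaw":1},{"slide":[0.5,-0.7,0],"turn":[0,0,-3],"jaw":1},{"slide":[0.5,-0.7,0],"turn":[0,0,-2],"jaw":1},{"slide":[0.3,-0.4,0],"turn":[0,0,0],"jaw":1}]'
python3 - <<'E'
from st import *
S=snap('scene','s13.png')
a=S['image'][130:350,170:370]; cv2.imwrite('pics/d13.png',cv2.resize(a,None,fx=2.7,fy=2.7,interpolation=2)[:,:,::-1])
go(.6555,.0169,.0385,185.7)
E
```

```text
t: 28.65
position: [0.6556, 0.0143, 0.1531]
tool_rot: [-0.049, 0.999, -0.0, 0.0]
force: [-0.6, 1.2, -0.8]
width: 0.0284
t 28.70 p [0.6568 0.0119 0.1528] psi -174.5 tilt [ 0.001 -0.002] F [ 2.7 -4.  -0.7] w 0.0286 j [ 0.23  1.01 -0.74  1.24  0.69  1.14  1.11]
units [-0.03  0.1  -2.29] turn 0.2 |xy| 0.1
```

View pics/d13.png

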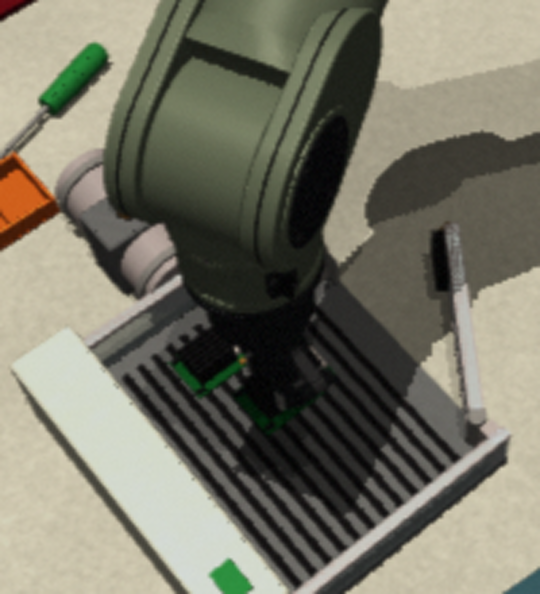

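```bash
python3 -m inch '[{"slide":[-0.03,0.1,-0.5],"turn":[0,0,0],"jaw":1},{"slide":[0,0,-0.7],"turn":[0,0,0],"jaw":1},{"slide":[0,0,-0.7],"turn":[0,0,0],"jaw":1},{"slide":[0,0,-0.3],"turn":[0,0,0],"jaw":1},{"slide":[0,0,-0.05],"turn":[0,0,0],"jaw":1},{"slide":[0,0,0],"turn":[0,0,0],"jaw":1}]';python3 -m inch '[{"slide":[0,0,-0.04],"turn":[0,0,0],"jaw":1},{"slide":[0,0,0],"turn":[0,0,0],"jaw":1}]';python3 -m inch '[{"slide":[0,0,-0.03],"turn":[0,0,0],"jaw":1},{"slide":[0,0,0],"turn":[0,0,0],"jaw":1}]'
```

```text
t: 29.45
position: [0.6539, 0.0216, 0.0415]
tool_rot: [-0.05, 0.999, 0.0, 0.001]
force: [-0.4, 0.4, -0.9]
width: 0.0287
t: 29.7
position: [0.6535, 0.0215, 0.0387]
tool_rot: [-0.05, 0.999, -0.0, 0.0]
force: [-0.4, 0.1, -1.4]
width: 0.0284
t: 29.95
position: [0.6534, 0.0215, 0.0367]
tool_rot: [-0.05, 0.999, -0.0, -0.0]
force: [-0.1, 0.9, -0.2]
width: 0.0285
```

```bash
python3 -m inch '[{"slide":[0,0,-0.02],"turn":[0,0,0],"jaw":1},{"slide":[0,0,0],"turn":[0,0,0],"jaw":1}]';python3 -m inch '[{"slide":[0,0,-0.02],"turn":[0,0,0],"jaw":1},{"slide":[0,0,0],"turn":[0,0,0],"jaw":1}]'
```

```text
t: 30.2
position: [0.6534, 0.0215, 0.036]
tool_rot: [-0.05, 0.999, -0.0, 0.0]
force: [-1.7, -0.8, 5.5]
width: 0.0283
t: 30.45
position: [0.6535, 0.0215, 0.036]
tool_rot: [-0.05, 0.999, -0.0, 0.0]
force: [-7.6, -2.7, 20.5]
width: 0.0284
```

```bash
python3 -m inch '[{"slide":[0,0,0.01],"turn":[0,0,0],"jaw":0.3},{"slide":[0,0,0],"turn":[0,0,0],"jaw":-0.05},{"slide":[0,0,0],"turn":[0,0,0],"jaw":-0.05},{"slide":[0,0,0.4],"turn":[0,0,0],"jaw":-0.05},{"slide":[0,0,0.7],"turn":[0,0,0],"jaw":-0.05},{"slide":[0,0,0.9],"turn":[0,0,-2],"jaw":-0.3},{"slide":[-0.2,0.4,0.5],"turn":[0,0,-4],"jaw":-0.3},{"slide":[-0.3,0.8,0],"turn":[0,0,-5],"jaw":-0.3},{"slide":[-0.3,0.8,0],"turn":[0,0,-5],"jaw":-0.3},{"slide":[-0.3,0.8,0],"turn":[0,0,-5],"jaw":-0.3},{"slide":[-0.3,0.8,0],"turn":[0,0,-5],"jaw":-0.3},{"slide":[-0.3,0.8,0],"turn":[0,0,-5],"jaw":-0.3}]'
python3 - <<'E'
from st import *
from mod import *
S=snap('scene','s14.png')
a=S['image'][130:430,170:480]; cv2.imwrite('pics/d14.png',cv2.resize(a,None,fx=2,fy=2,interpolation=2)[:,:,::-1])
for xy in((.5398,.3012),): print(np.round(fit(S,xy,'green'),4))
for xy in((.667,-.099),(.611,-.046),(.654,.021)): print('p',np.round(fit(S,xy,'green',.012),4))
go(.5405,.3025,.08,151.7)
E
```

```text
t: 31.95
position: [0.5679, 0.243, 0.1617]
tool_rot: [0.22, 0.976, 0.0, 0.0]
force: [0.7, 0.3, -0.3]
width: 0.0558
[  0.5395   0.3013 153.6825   1.0092   2.048 ]
p [ 0.6657 -0.1008  8.2153  0.4191  1.824 ]
p [ 0.6112 -0.0465  5.6029  0.4008  1.84  ]
p [0.6524 0.0201 8.1169 0.3816 2.08  ]
t 32.00 p [0.5649 0.2493 0.1621] psi 154.7 tilt [-0.     0.005] F [-4.   8.9  0. ] w 0.0553 j [-0.2   0.91 -0.59  1.4   0.55  0.99  0.22]
units [-0.49  1.06 -1.64] turn -3.0 |xy| 1.17
```

View pics/d14.png

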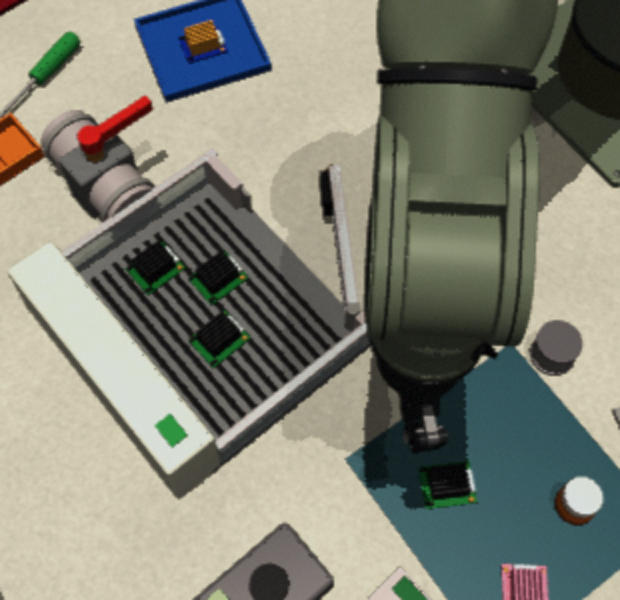

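```bash
python3 -m inch '[{"slide":[-0.2,0.4,0],"turn":[0,0,-3],"jaw":-0.3},{"slide":[-0.2,0.5,-0.3],"turn":[0,0,0],"jaw":-0.3},{"slide":[-0.09,0.16,-0.6],"turn":[0,0,0],"jaw":-0.3},{"slide":[0,0,-0.6],"turn":[0,0,0],"jaw":-0.3},{"slide":[0,0,0],"turn":[0,0,0],"jaw":-0.3}]'
python3 - <<'E'
from st import *
S=snap('scene','s15.png')
a=S['image'][280:430,340:520]; cv2.imwrite('pics/d15.png',cv2.resize(a,None,fx=3,fy=3,interpolation=2)[:,:,::-1])
go(.5405,.3025,.023,151.7)
E
```

```text
t: 32.62
position: [0.5434, 0.2942, 0.0849]
tool_rot: [0.244, 0.97, -0.001, -0.001]
force: [-0.9, 0.3, 0.2]
width: 0.0554
t 32.67 p [0.544  0.2945 0.0862] psi 151.8 tilt [-0.  0.] F [-0.   0.4  0.9] w 0.0558 j [-0.31  1.01 -0.51  1.46  0.59  0.84  0.05]
units [-0.07  0.16 -1.26] turn -0.1 |xy| 0.17
```

View pics/d15.png

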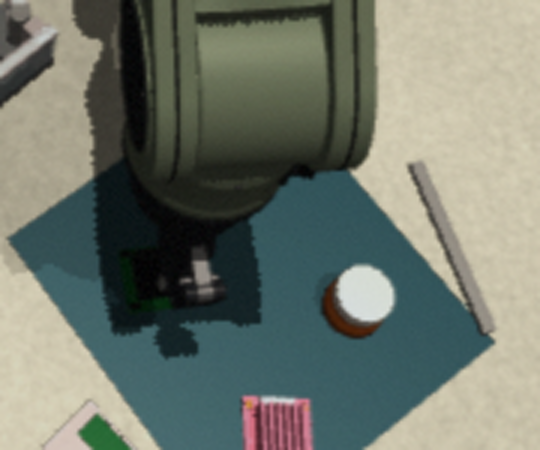

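```bash
python3 -m inch '[{"slide":[-0.07,0.16,0],"turn":[0,0,0],"jaw":-0.3},{"slide":[0,0,-0.5],"turn":[0,0,0],"jaw":-0.3},{"slide":[0,0,-0.5],"turn":[0,0,0],"jaw":-0.3},{"slide":[0,0,-0.24],"turn":[0,0,0],"jaw":-0.3},{"slide":[0,0,0],"turn":[0,0,0],"jaw":-0.3},{"slide":[0,0,0],"turn":[0,0,0],"jaw":1},{"slide":[0,0,0],"turn":[0,0,0],"jaw":1},{"slide":[0,0,0],"turn":[0,0,0],"jaw":1},{"slide":[0,0,0],"turn":[0,0,0],"jaw":1}]'
python3 -c "
from st import *
go(.5999,.0706,.17,185.7)"
```

```text
t: 33.8
position: [0.5408, 0.3028, 0.0246]
tool_rot: [0.244, 0.97, 0.001, 0.001]
force: [-1.6, -0.8, 10.4]
width: 0.0285
t 33.80 p [0.5408 0.3028 0.0246] psi 151.7 tilt [0.001 0.001] F [-1.6 -0.8 10.4] w 0.0285 j [-0.35  1.1  -0.47  1.47  0.65  0.73 -0.01]
units [ 1.18 -4.64  2.91] turn 34.0 |xy| 4.79
```

```bash
python3 -m inch '[{"slide":[0,0,0.4],"turn":[0,0,0],"jaw":1},{"slide":[0,0,0.8],"turn":[0,0,0],"jaw":1},{"slide":[0,0,0.9],"turn":[0,0,0],"jaw":1},{"slide":[0.1,-0.36,0.5],"turn":[0,0,4],"jaw":1},{"slide":[0.2,-0.6,0],"turn":[0,0,6],"jaw":1},{"slide":[0.2,-0.7,0],"turn":[0,0,6],"jaw":1},{"slide":[0.2,-0.7,0],"turn":[0,0,6],"jaw":1},{"slide":[0.2,-0.7,0],"turn":[0,0,6],"jaw":1},{"slide":[0.15,-0.7,0],"turn":[0,0,4],"jaw":1},{"slide":[0.1,-0.6,0],"turn":[0,0,2],"jaw":1},{"slide":[0.03,-0.2,0],"turn":[0,0,0],"jaw":1},{"slide":[0,0,0],"turn":[0,0,0],"jaw":1}]'
python3 - <<'E'
from st import *
S=snap('scene','s16.png')
a=S['image'][130:350,170:370]; cv2.imwrite('pics/d16.png',cv2.resize(a,None,fx=2.7,fy=2.7,interpolation=2)[:,:,::-1])
go(.5995,.0745,.0385,185.7)
E
```

```text
t: 35.3
position: [0.5994, 0.0747, 0.1541]
tool_rot: [-0.05, 0.999, 0.0, 0.0]
force: [0.1, 1.1, -0.6]
width: 0.0281
t 35.35 p [0.5993 0.0755 0.154 ] psi -174.2 tilt [0.001 0.001] F [-0.1  0.  -0.6] w 0.0283 j [ 0.16  0.94 -0.75  1.46  0.7   1.01  0.91]
units [ 0.   -0.02 -2.31] turn -0.1 |xy| 0.02
```

View pics/d16.png

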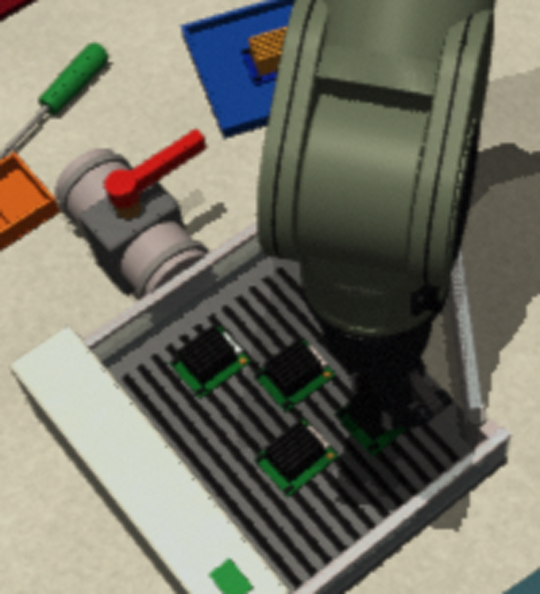

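```bash
python3 -m inch '[{"slide":[0,-0.02,-0.5],"turn":[0,0,0],"jaw":1},{"slide":[0,0,-0.7],"turn":[0,0,0],"jaw":1},{"slide":[0,0,-0.7],"turn":[0,0,0],"jaw":1},{"slide":[0,0,-0.3],"turn":[0,0,0],"jaw":1},{"slide":[0,0,-0.05],"turn":[0,0,0],"jaw":1},{"slide":[0,0,0],"turn":[0,0,0],"jaw":1}]';python3 -m inch '[{"slide":[0,0,-0.04],"turn":[0,0,0],"jaw":1},{"slide":[0,0,0],"turn":[0,0,0],"jaw":1}]';python3 -m inch '[{"slide":[0,0,-0.03],"turn":[0,0,0],"jaw":1},{"slide":[0,0,0],"turn":[0,0,0],"jaw":1}]'
```

```text
t: 36.1
position: [0.5998, 0.074, 0.0418]
tool_rot: [-0.05, 0.999, 0.0, 0.001]
force: [-0.6, -0.8, -1.6]
width: 0.0281
t: 36.35
position: [0.5996, 0.0735, 0.0392]
tool_rot: [-0.05, 0.999, -0.0, 0.0]
force: [-0.5, 0.7, -1.6]
width: 0.0284
t: 36.6
position: [0.5994, 0.0735, 0.0372]
tool_rot: [-0.05, 0.999, -0.0, -0.0]
force: [-0.1, -0.9, -0.5]
width: 0.0283
```

```bash
python3 -m inch '[{"slide":[0,0,-0.02],"turn":[0,0,0],"jaw":1},{"slide":[0,0,0],"turn":[0,0,0],"jaw":1}]';python3 -m inch '[{"slide":[0,0,-0.01],"turn":[0,0,0],"jaw":1},{"slide":[0,0,0],"turn":[0,0,0],"jaw":1}]'
```

```text
t: 36.85
position: [0.5994, 0.0735, 0.0366]
tool_rot: [-0.05, 0.999, -0.0, 0.0]
force: [-2.7, -1.6, 6.0]
width: 0.0282
t: 37.1
position: [0.5995, 0.0735, 0.0366]
tool_rot: [-0.05, 0.999, -0.0, 0.0]
force: [-5.4, -1.4, 16.2]
width: 0.0281
```

```bash
python3 -m inch '[{"slide":[0,0,0.01],"turn":[0,0,0],"jaw":0.3},{"slide":[0,0,0],"turn":[0,0,0],"jaw":-0.05},{"slide":[0,0,0],"turn":[0,0,0],"jaw":-0.05},{"slide":[0,0,0.4],"turn":[0,0,0],"jaw":-0.05},{"slide":[0,0,0.7],"turn":[0,0,0],"jaw":-0.05},{"slide":[0,0,0.9],"turn":[0,0,-5],"jaw":0.2},{"slide":[-0.2,0.4,0.5],"turn":[0,0,-5],"jaw":1},{"slide":[-0.6,0.6,0],"turn":[0,0,-5],"jaw":1},{"slide":[-0.7,0.7,0],"turn":[0,0,-5],"jaw":1},{"slide":[-0.7,0.7,0],"turn":[0,0,-5],"jaw":1},{"slide":[-0.6,0.7,0],"turn":[0,0,-5],"jaw":1},{"slide":[-0.2,0.2,0],"turn":[0,0,-5],"jaw":1}]'
python3 - <<'E'
from st import *
from mod import *
S=snap('scene','s17.png');T=snap('top','t17.png')
a=T['image'][120:270,255:455]; cv2.imwrite('pics/d17.png',cv2.resize(a,None,fx=4,fy=4,interpolation=2)[:,:,::-1])
for xy in((.667,-.099),(.611,-.046),(.654,.021),(.6,.073)): print('p',np.round(fit(S,xy,'green',.012),4))
st()
E
```

```text
t: 38.6
position: [0.4477, 0.2409, 0.1628]
tool_rot: [0.252, 0.968, 0.001, 0.0]
force: [-0.2, -0.8, -0.3]
width: 0.0002
p [ 0.6659 -0.1003  7.3924  0.4141  1.792 ]
p [ 0.6111 -0.0468  6.0404  0.392   1.808 ]
p [0.6528 0.0198 8.1984 0.3941 2.064 ]
p [0.5987 0.0722 6.6253 0.294  2.176 ]
t 38.70 p [0.4485 0.2401 0.1626] psi 150.9 tilt [0.001 0.001] F [ 0.5 -0.2  0.3] w 0.0001 j [-0.26  0.76 -0.54  1.81  0.57  0.72 -0.05]
```

View pics/d17.png

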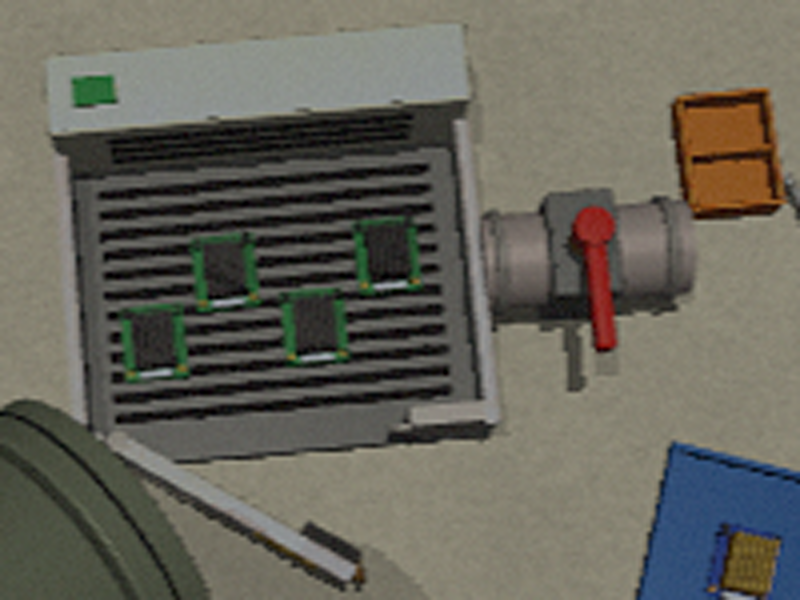

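View pics/s17.png

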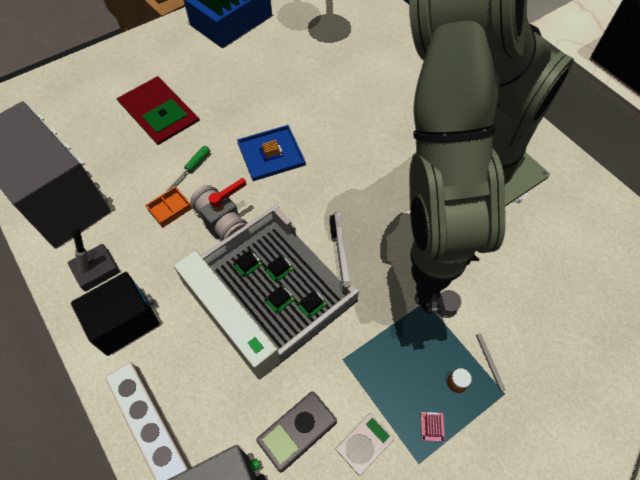

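View pics/t17.png

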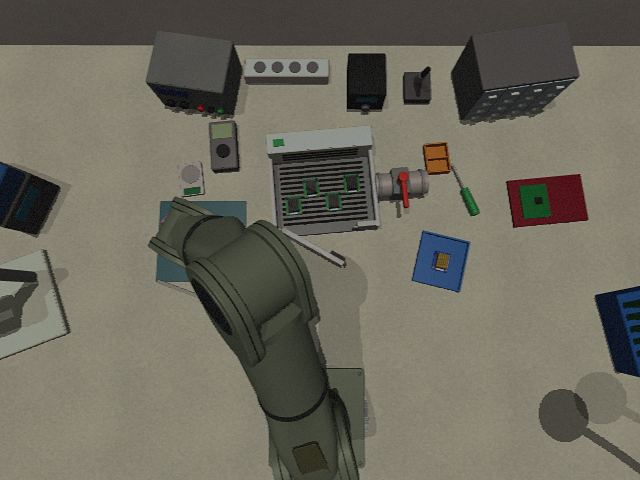

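Run:
```python
from st import *
from mod import *
c=env.camera('top');o=(255,120)
# door top midline, z=.061
e=crop2w(c,[(118,436),(360,570)],o,4,.061);f=crop2w(c,[(108,448),(345,585)],o,4,.061)
print(e,f); m=(e+f)/2; d=m[1]-m[0]; print('mid',m,ang(m[0],m[1]),np.linalg.norm(d))
S=env.camera('scene')
a=S['image'][200:300,310:370]; cv2.imwrite('pics/d18.png',cv2.resize(a,None,fx=6,fy=6,interpolation=2)[:,:,::-1])
```

```text
[[ 0.52238516  0.09499313  0.061     ]
 [ 0.42804674 -0.07595452  0.061     ]] [[ 0.5137715   0.10193109  0.061     ]
 [ 0.41750401 -0.06544313  0.061     ]]
mid [[ 0.51807833  0.09846211  0.061     ]
 [ 0.42277537 -0.07069883  0.061     ]] -119.39631485173545 0.19415991920463416
```

View pics/d18.png

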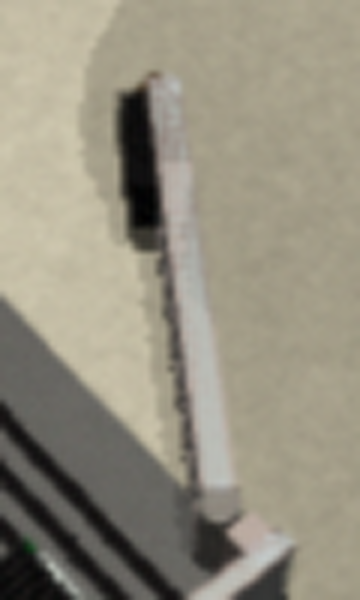

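```bash
python3 -m inch '[{"slide":[0,-0.4,0],"turn":[0,0,0],"jaw":1},{"slide":[-0.1,-0.7,0],"turn":[0,0,0],"jaw":1},{"slide":[-0.1,-0.7,0],"turn":[0,0,0],"jaw":1},{"slide":[-0.1,-0.7,0],"turn":[0,0,0],"jaw":1},{"slide":[-0.1,-0.7,0],"turn":[0,0,0],"jaw":1},{"slide":[-0.1,-0.7,0],"turn":[0,0,0],"jaw":1},{"slide":[-0.1,-0.6,0],"turn":[0,0,0],"jaw":1},{"slide":[-0.03,-0.4,0],"turn":[0,0,0],"jaw":1},{"slide":[0,0,0],"turn":[0,0,0],"jaw":1}]'
python3 - <<'E'
from st import *
S=snap('scene','s19.png')
a=S['image'][200:350,270:450]; cv2.imwrite('pics/d19.png',cv2.resize(a,None,fx=3,fy=3,interpolation=2)[:,:,::-1])
go(.416,-.005,.04,151)
E
```

```text
t: 39.92
position: [0.4175, -0.009, 0.1613]
tool_rot: [0.254, 0.967, -0.0, -0.0]
force: [-1.1, -0.1, 0.2]
width: 0.0
t 39.98 p [ 0.4177 -0.0077  0.1613] psi 150.7 tilt [-0. -0.] F [0.4 0.7 0.1] w 0.0003 j [ 0.26  0.68 -0.54  2.12  0.69  0.53  0.25]
units [-0.03  0.05 -2.43] turn 0.3 |xy| 0.06
```

View pics/d19.png

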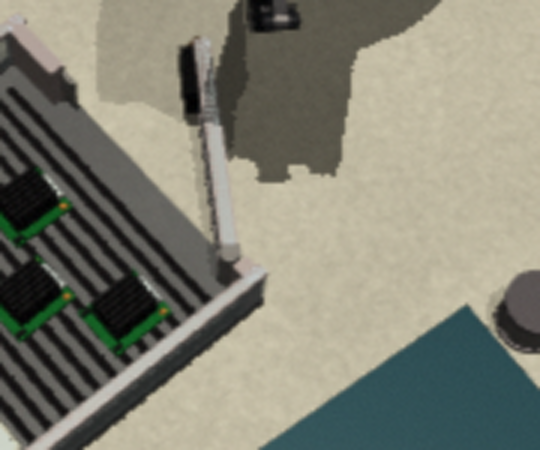

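```bash
python3 -m inch '[{"slide":[-0.04,0.05,-0.5],"turn":[0,0,0],"jaw":1},{"slide":[0,0,-0.6],"turn":[0,0,0],"jaw":1},{"slide":[0,0,-0.6],"turn":[0,0,0],"jaw":1},{"slide":[0,0,-0.4],"turn":[0,0,0],"jaw":1},{"slide":[0,0,-0.3],"turn":[0,0,0],"jaw":1},{"slide":[0,0,0],"turn":[0,0,0],"jaw":1}]'
python3 - <<'E'
from st import *
S=snap('scene','s20.png')
a=S['image'][170:320,270:450]; cv2.imwrite('pics/d20.png',cv2.resize(a,None,fx=3,fy=3,interpolation=2)[:,:,::-1])
go(.416,-.005,.04,151)
H=np.array([.518,.0985]);P=env.read_state()['position'][:2]
for f in list(range(-119,-89,5))+[-89.5,-87,-84.34]:
    a=np.radians(f); d=np.array([np.cos(a),np.sin(a)]); n=np.array([-d[1],d[0]])
    Q=H+.14*d-.019*n; print(f,np.round(Q,4),np.round((Q-P)/.05,2)); P=Q
E
```

```text
t: 40.72
position: [0.4155, -0.0034, 0.0407]
tool_rot: [0.251, 0.968, -0.0, -0.001]
force: [-0.1, 0.1, 0.2]
width: -0.0001
t 40.77 p [ 0.4158 -0.0036  0.0413] psi 150.8 tilt [-0.001 -0.   ] F [ 0.4  0.8 -0.3] w 0.0001 j [-0.05  0.91 -0.03  2.22  1.07  0.03 -0.07]
units [ 0.   -0.03 -0.03] turn 0.2 |xy| 0.03
-119 [ 0.4335 -0.0147] [ 0.35 -0.22]
-114 [ 0.4437 -0.0217] [ 0.2  -0.14]
-109 [ 0.4545 -0.0277] [ 0.22 -0.12]
-104 [ 0.4657 -0.0327] [ 0.22 -0.1 ]
-99 [ 0.4773 -0.0368] [ 0.23 -0.08]
-94 [ 0.4893 -0.0398] [ 0.24 -0.06]
-89.5 [ 0.5002 -0.0417] [ 0.22 -0.04]
-87 [ 0.5064 -0.0423] [ 0.12 -0.01]
-84.34 [ 0.5129 -0.0427] [ 0.13 -0.01]
```

View pics/d20.png

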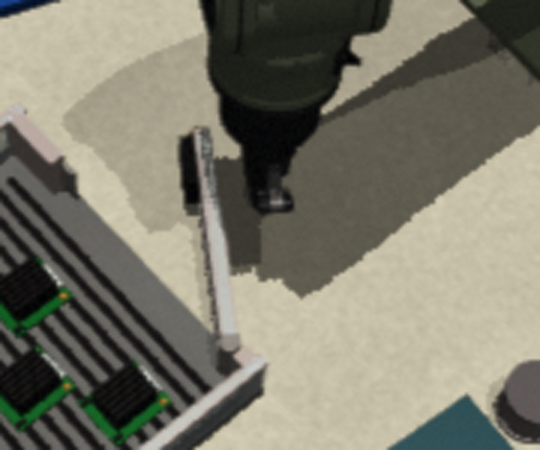

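```bash
python3 -m inch '[{"slide":[0.12,-0.07,0],"turn":[0,0,0],"jaw":1},{"slide":[0.12,-0.07,0],"turn":[0,0,0],"jaw":1},{"slide":[0.11,-0.08,0],"turn":[0,0,0],"jaw":1},{"slide":[0.1,-0.07,0],"turn":[0,0,2.5],"jaw":1},{"slide":[0.1,-0.07,0],"turn":[0,0,2.5],"jaw":1},{"slide":[0.11,-0.06,0],"turn":[0,0,2.5],"jaw":1},{"slide":[0.11,-0.06,0],"turn":[0,0,2.5],"jaw":1}]'
python3 - <<'E'
from st import *
S=snap('scene','s21.png')
a=S['image'][170:320,270:450]; cv2.imwrite('pics/d21.png',cv2.resize(a,None,fx=3,fy=3,interpolation=2)[:,:,::-1])
st()
E
```

```text
t: 41.65
position: [0.4548, -0.0283, 0.0423]
tool_rot: [0.167, 0.986, 0.0, 0.0]
force: [-0.4, 0.6, -0.3]
width: 0.0003
t 41.70 p [ 0.4553 -0.0288  0.0423] psi 160.9 tilt [ 0.001 -0.   ] F [-1.2 -1.1 -0.1] w 0.0005 j [ 0.18  0.93 -0.34  2.08  1.05  0.32  0.19]
```

View pics/d21.png

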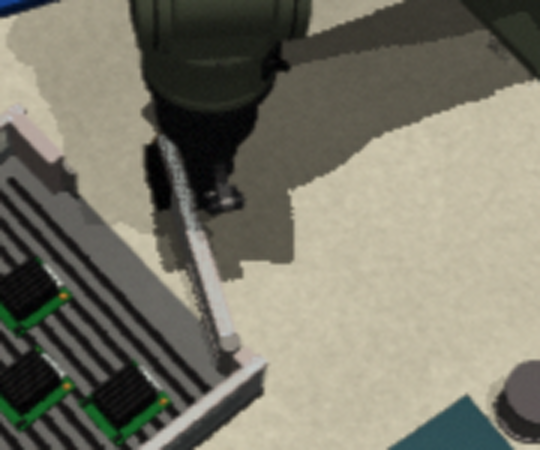

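Door moves with the finger. Continue to about 0.12 rad.

```bash
python3 -m inch '[{"slide":[0.11,-0.05,0],"turn":[0,0,2.5],"jaw":1},{"slide":[0.11,-0.05,0],"turn":[0,0,2.5],"jaw":1},{"slide":[0.11,-0.04,0],"turn":[0,0,2.5],"jaw":1},{"slide":[0.11,-0.04,0],"turn":[0,0,2.5],"jaw":1},{"slide":[0.11,-0.03,0],"turn":[0,0,2.5],"jaw":1},{"slide":[0.11,-0.03,0],"turn":[0,0,2.5],"jaw":1},{"slide":[0,0,0],"turn":[0,0,0],"jaw":1}]'
python3 - <<'E'
from st import *
S=snap('scene','s22.png');T=snap('top','t22.png')
a=S['image'][170:320,250:430]; cv2.imwrite('pics/d22.png',cv2.resize(a,None,fx=3,fy=3,interpolation=2)[:,:,::-1])
st()
E
```

```text
t: 42.58
position: [0.4876, -0.0402, 0.0419]
tool_rot: [0.038, 0.999, 0.0, 0.0]
force: [0.1, 0.2, 0.0]
width: 0.0002
t 42.67 p [ 0.4872 -0.04    0.0417] psi 175.7 tilt [0. 0.] F [ 0.3  0.7 -0.4] w 0.0002 j [ 0.29  0.97 -0.51  1.96  1.02  0.49  0.52]
```

View pics/d22.png

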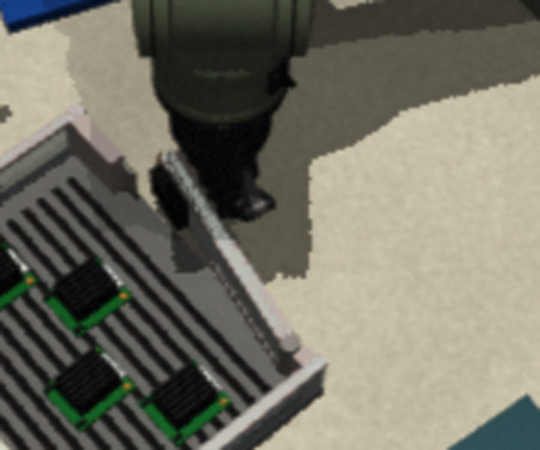

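```bash
python3 -m inch '[{"slide":[0.05,-0.01,0],"turn":[0,0,1.5],"jaw":1},{"slide":[0.05,-0.01,0],"turn":[0,0,1.5],"jaw":1},{"slide":[0.04,-0.01,0],"turn":[0,0,1.5],"jaw":1},{"slide":[0.04,0,0],"turn":[0,0,1.5],"jaw":1}]';python3 -m inch '[{"slide":[0.03,0,0],"turn":[0,0,1],"jaw":1},{"slide":[0.03,0,0],"turn":[0,0,1],"jaw":1}]';python3 -m inch '[{"slide":[0.03,0,0],"turn":[0,0,1],"jaw":1},{"slide":[0.03,0,0],"turn":[0,0,0],"jaw":1}]'
```

```text
t: 43.18
position: [0.4965, -0.0416, 0.0412]
tool_rot: [-0.016, 1.0, -0.0, -0.0]
force: [0.1, -0.1, -0.3]
width: -0.0001
t: 43.42
position: [0.4995, -0.0415, 0.0413]
tool_rot: [-0.033, 0.999, -0.0, -0.0]
force: [-0.8, -0.7, -0.1]
width: -0.0001
t: 43.68
position: [0.5016, -0.0416, 0.0412]
tool_rot: [-0.042, 0.999, -0.0, -0.001]
force: [-12.2, 0.3, 7.5]
width: -0.0002
```

```bash
python3 -m inch '[{"slide":[0.02,0,0],"turn":[0,0,0],"jaw":1},{"slide":[0.02,0,0],"turn":[0,0,0],"jaw":1}]';python3 -m inch '[{"slide":[0.02,0,0],"turn":[0,0,0],"jaw":1},{"slide":[0.02,0,0],"turn":[0,0,0],"jaw":1}]';python3 -m inch '[{"slide":[0.02,0,0],"turn":[0,0,0],"jaw":1},{"slide":[0.02,0,0],"turn":[0,0,0],"jaw":1}]'
```

```text
t: 43.92
position: [0.5022, -0.0416, 0.0411]
tool_rot: [-0.042, 0.999, -0.0, -0.002]
force: [-18.9, 0.8, 12.1]
width: -0.0004
t: 44.18
position: [0.5038, -0.0417, 0.0411]
tool_rot: [-0.042, 0.999, -0.001, -0.003]
force: [-21.8, 0.7, 15.0]
width: 0.0002
t: 44.42
position: [0.5054, -0.0418, 0.0411]
tool_rot: [-0.042, 0.999, -0.001, -0.003]
force: [-24.0, 1.5, 16.3]
width: -0.0001
```

```bash
python3 -m inch '[{"slide":[0.02,0,0],"turn":[0,0,0],"jaw":1},{"slide":[0.02,0,0],"turn":[0,0,0],"jaw":1}]';python3 -m inch '[{"slide":[0.02,0,0],"turn":[0,0,0],"jaw":1},{"slide":[0.02,0,0],"turn":[0,0,0],"jaw":1}]'
python3 - <<'E'
from st import *
S=snap('scene','s23.png')
a=S['image'][170:320,250:430]; cv2.imwrite('pics/d23.png',cv2.resize(a,None,fx=3,fy=3,interpolation=2)[:,:,::-1])
st()
E
```

```text
t: 44.68
position: [0.5085, -0.0417, 0.0411]
tool_rot: [-0.042, 0.999, -0.0, -0.002]
force: [-3.1, 1.0, -0.3]
width: -0.0001
t: 44.92
position: [0.5127, -0.0414, 0.0413]
tool_rot: [-0.042, 0.999, 0.0, 0.0]
force: [-0.2, -0.1, -0.0]
width: -0.0002
t 44.98 p [ 0.5128 -0.0414  0.0413] psi -175.2 tilt [0.001 0.   ] F [-0.2  0.5 -0.3] w 0.0002 j [ 0.33  1.   -0.59  1.87  0.99  0.6   0.74]
```

View pics/d23.png

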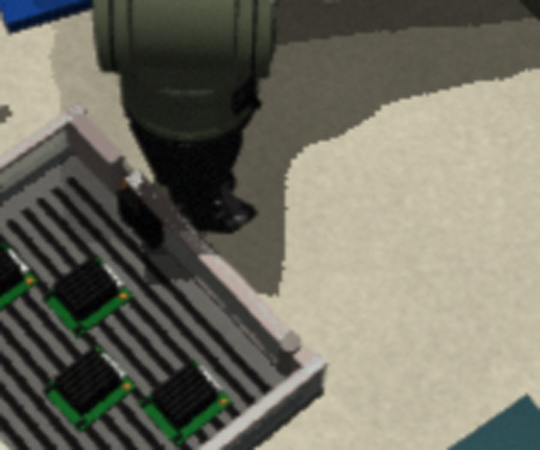

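```bash
python3 -m inch '[{"slide":[0.02,0,0],"turn":[0,0,0],"jaw":1},{"slide":[0.02,0,0],"turn":[0,0,0],"jaw":1}]';python3 -m inch '[{"slide":[0.02,0,0],"turn":[0,0,0],"jaw":1},{"slide":[0.02,0,0],"turn":[0,0,0],"jaw":1}]'
```

```text
t: 45.22
position: [0.5133, -0.0414, 0.0412]
tool_rot: [-0.042, 0.999, -0.0, -0.001]
force: [-15.0, 0.8, 10.5]
width: 0.0002
t: 45.48
position: [0.5134, -0.0415, 0.0412]
tool_rot: [-0.042, 0.999, -0.0, -0.003]
force: [-30.4, 2.0, 23.0]
width: -0.0002
```

```bash
python3 -m inch '[{"slide":[-0.06,0,0],"turn":[0,0,0],"jaw":1},{"slide":[-0.15,0,0],"turn":[0,0,0],"jaw":1},{"slide":[-0.3,0,0],"turn":[0,0,0],"jaw":1},{"slide":[-0.2,0,0.4],"turn":[0,0,0],"jaw":1},{"slide":[0,0,0.8],"turn":[0,0,0],"jaw":0},{"slide":[0,0,0.9],"turn":[0,0,0],"jaw":0},{"slide":[-0.2,0.5,0.4],"turn":[0,0,0],"jaw":0},{"slide":[-0.2,0.8,0],"turn":[0,0,0],"jaw":0},{"slide":[-0.1,0.8,0],"turn":[0,0,0],"jaw":0},{"slide":[0,0.8,0],"turn":[0,0,0],"jaw":0},{"slide":[0,0.5,0],"turn":[0,0,0],"jaw":0},{"slide":[0,0,0],"turn":[0,0,0],"jaw":0}]'
python3 - <<'E'
from st import *
T=snap('top','t24.png');S=snap('scene','s24.png')
a=T['image'][120:270,255:455]; cv2.imwrite('pics/d24.png',cv2.resize(a,None,fx=4,fy=4,interpolation=2)[:,:,::-1])
a=S['image'][190:310,250:370]; cv2.imwrite('pics/d25.png',cv2.resize(a,None,fx=4.5,fy=4.5,interpolation=2)[:,:,::-1])
st()
E
```

```text
t: 46.98
position: [0.4557, 0.1301, 0.1664]
tool_rot: [-0.043, 0.999, 0.0, 0.0]
force: [0.2, 0.3, 0.2]
width: 0.0424
t 47.08 p [0.4559 0.128  0.1662] psi -175.2 tilt [ 0.    -0.001] F [-0.4 -0.2  0.1] w 0.0425 j [ 0.06  0.76 -0.73  1.93  0.74  0.75  0.55]
```

View pics/d24.png

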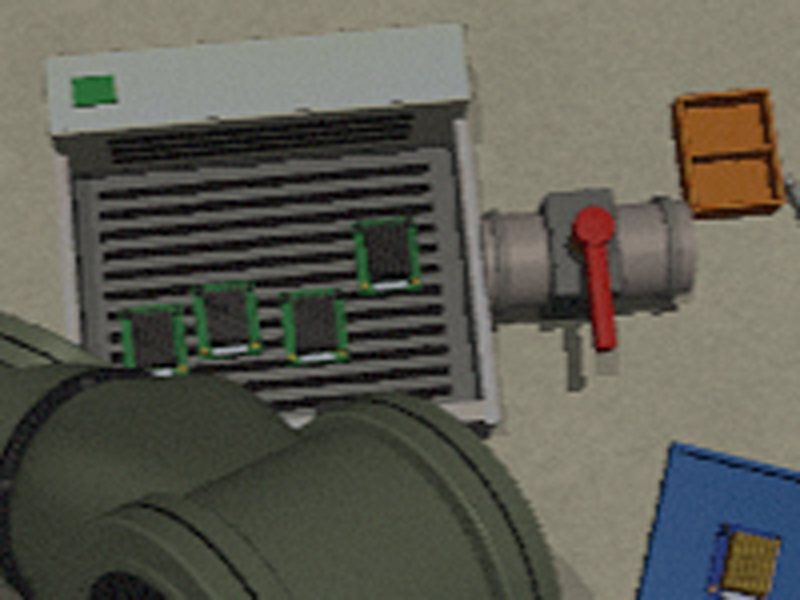

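View pics/d25.png

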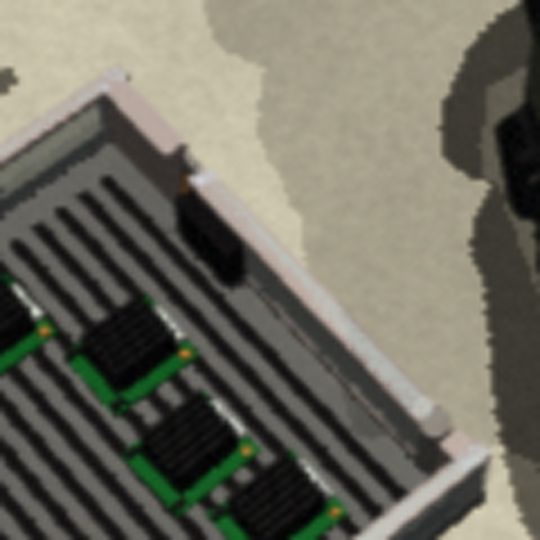

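Run:
```python
from st import *
from mod import *
S=env.camera('scene');T=env.camera('top')
b=np.array([.6385,-.014,np.radians(5.66)])
for xy in((.667,-.099),(.611,-.046),(.615,.017),(.6,.073)):
    f=fit(S,xy,'green',.012,wh=36); g=fit(T,xy,'green',.012,wh=32); print('S',np.round(f,4),'bay',np.round(R(b[2]).T@(f[:2]-b[:2]),3),'T',np.round(g,4))
s=S['image'][230:320,225:335]; cv2.imwrite('pics/d26.png',cv2.resize(s,None,fx=7,fy=6.5,interpolation=2)[:,:,::-1])
```

```text
S [ 0.6655 -0.1006  7.7579  0.4002  1.84  ] bay [ 0.018 -0.089] T [ 6.68700e-01 -5.44000e-02  9.41589e+01  5.38700e-01  8.00000e-01]
S [ 6.57500e-01 -3.31000e-02  8.56566e+01  1.21520e+00  1.82400e+00] bay [ 0.017 -0.021] T [  0.6724  -0.1347 116.4388   0.3627   0.528 ]
S [ 0.6499  0.028  22.1697  1.6112  2.272 ] bay [0.015 0.041] T [6.1050e-01 2.7900e-02 8.6879e+01 1.5345e+00 1.9520e+00]
S [0.5987 0.0721 5.5639 1.0663 3.072 ] bay [-0.031  0.09 ] T [6.08500e-01 6.60000e-02 9.03321e+01 1.45820e+00 1.84000e+00]
```

View pics/d26.png

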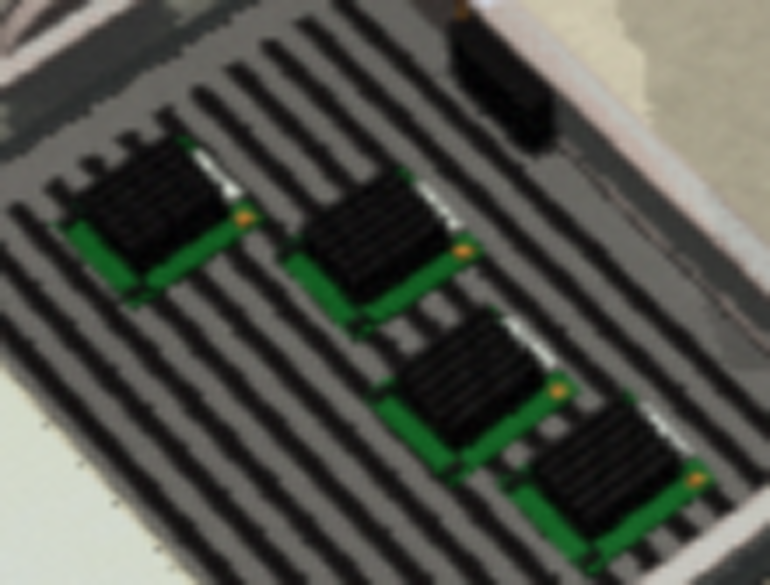

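Run:
```python
from st import *
A=np.array([.6585,-.231]);P=None
go(.604,-.195,.165)
for f in(-179,-174,-164,-154,-144,-134,-124,-114,-104,-94,-88,-84.3):
    a=np.radians(f); d=np.array([np.cos(a),np.sin(a)]); t=np.array([-d[1],d[0]]); b=a-np.radians(5.7)
    th=np.arctan2(t[1],t[0])-np.radians(5); c=.007+.011*abs(np.cos(th))+.0145*abs(np.sin(th))
    Q=A+.06*d-c*t; print(f,np.round(Q,4),None if P is None else np.round((Q-P)/.05,2)); P=Q
```

```text
t 47.17 p [0.456  0.1275 0.1662] psi -175.3 tilt [ 0.    -0.001] F [ 1.8 -0.9  0.8] w 0.0425 j [ 0.06  0.76 -0.73  1.93  0.74  0.75  0.55]
units [ 2.96 -6.45 -0.02] turn None |xy| 7.1
-179 [ 0.5981 -0.2098] None
-174 [ 0.5966 -0.2157] [-0.03 -0.12]
-164 [ 0.5944 -0.2251] [-0.04 -0.19]
-154 [ 0.5938 -0.2353] [-0.01 -0.2 ]
-144 [ 0.5952 -0.246 ] [ 0.03 -0.21]
-134 [ 0.5987 -0.2567] [ 0.07 -0.21]
-124 [ 0.6045 -0.2669] [ 0.12 -0.21]
-114 [ 0.6125 -0.2762] [ 0.16 -0.18]
-104 [ 0.6225 -0.2839] [ 0.2  -0.15]
-94 [ 0.6342 -0.2894] [ 0.23 -0.11]
-88 [ 0.6419 -0.2916] [ 0.15 -0.04]
-84.3 [ 0.6464 -0.2925] [ 0.09 -0.02]
```

```bash
python3 -m inch '[{"slide":[0.15,-0.4,0.2],"turn":[0,0,0],"jaw":1},{"slide":[0.3,-0.7,0],"turn":[0,0,0],"jaw":1},{"slide":[0.3,-0.7,0],"turn":[0,0,0],"jaw":1},{"slide":[0.3,-0.7,0],"turn":[0,0,0],"jaw":1},{"slide":[0.3,-0.7,0],"turn":[0,0,0],"jaw":1},{"slide":[0.3,-0.7,0],"turn":[0,0,0],"jaw":1},{"slide":[0.3,-0.7,0],"turn":[0,0,0],"jaw":1},{"slide":[0.3,-0.7,0],"turn":[0,0,0],"jaw":1},{"slide":[0.3,-0.7,0],"turn":[0,0,0],"jaw":1},{"slide":[0.29,-0.45,0],"turn":[0,0,0],"jaw":1},{"slide":[0,0,0],"turn":[0,0,0],"jaw":1}]'
python3 - <<'E'
from st import *
S=snap('scene','s27.png')
a=S['image'][130:280,150:330]; cv2.imwrite('pics/d27.png',cv2.resize(a,None,fx=3,fy=3,interpolation=2)[:,:,::-1])
go(.598,-.197,.114)
E
```

```text
t: 48.55
position: [0.5976, -0.1965, 0.1756]
tool_rot: [-0.04, 0.999, -0.0, -0.0]
force: [-0.5, 1.2, 0.4]
width: -0.0
t 48.60 p [ 0.5974 -0.195   0.1758] psi -175.3 tilt [-0.  0.] F [-1.2  0.2 -1.1] w -0.0001 j [ 0.6   0.96 -0.81  1.34  0.71  1.14  1.37]
units [ 0.01 -0.04 -1.24] turn None |xy| 0.04
```

View pics/d27.png

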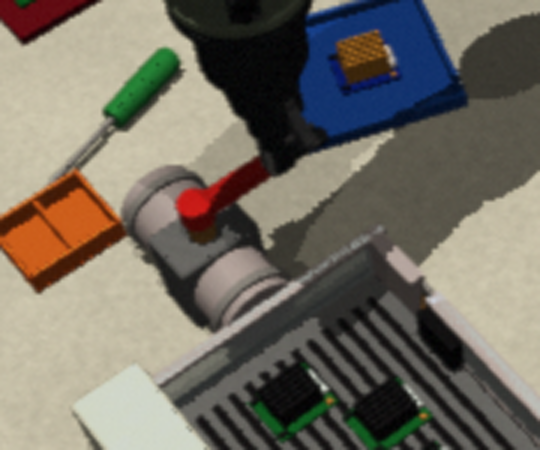

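```bash
python3 -m inch '[{"slide":[0,0,-0.6],"turn":[0,0,0],"jaw":1},{"slide":[0,0,-0.6],"turn":[0,0,0],"jaw":1},{"slide":[0,0,0],"turn":[0,0,0],"jaw":1}]'; python3 -m inch '[{"slide":[0,-0.2,0],"turn":[0,0,0],"jaw":1},{"slide":[-0.02,-0.2,0],"turn":[0,0,0],"jaw":1},{"slide":[-0.04,-0.19,0],"turn":[0,0,0],"jaw":1},{"slide":[-0.01,-0.2,0],"turn":[0,0,0],"jaw":1},{"slide":[0.03,-0.21,0],"turn":[0,0,0],"jaw":1},{"slide":[0.07,-0.21,0],"turn":[0,0,0],"jaw":1}]'
python3 - <<'E'
from st import *
S=snap('scene','s28.png')
a=S['image'][130:280,150:330]; cv2.imwrite('pics/d28.png',cv2.resize(a,None,fx=3,fy=3,interpolation=2)[:,:,::-1])
st()
E
```

```text
t: 48.98
position: [0.5968, -0.1936, 0.115]
tool_rot: [-0.042, 0.999, 0.0, -0.001]
force: [-0.5, 0.0, 0.9]
width: 0.0001
t: 49.72
position: [0.5995, -0.2552, 0.1162]
tool_rot: [-0.042, 0.999, 0.0, -0.0]
force: [-0.2, 3.2, 0.4]
width: 0.0001
t 49.77 p [ 0.5996 -0.2567  0.1161] psi -175.3 tilt [-0.    -0.001] F [-0.3 -0.   1. ] w 0.0001 j [ 0.67  1.07 -0.78  1.29  0.77  1.09  1.45]
```

View pics/d28.png

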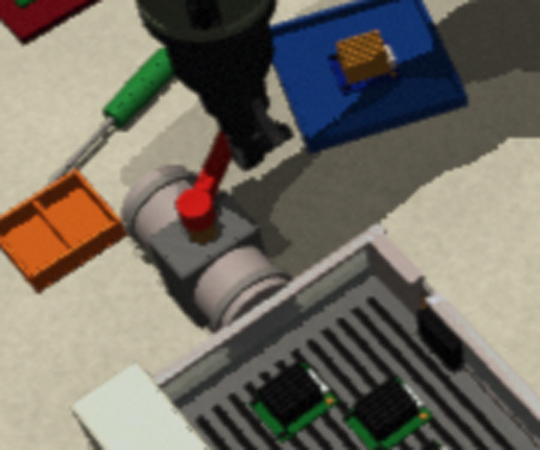

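```bash
python3 -m inch '[{"slide":[0.11,-0.21,0],"turn":[0,0,0],"jaw":1},{"slide":[0.16,-0.18,0],"turn":[0,0,0],"jaw":1},{"slide":[0.2,-0.15,0],"turn":[0,0,0],"jaw":1},{"slide":[0.23,-0.11,0],"turn":[0,0,0],"jaw":1},{"slide":[0.12,-0.04,0],"turn":[0,0,0],"jaw":1},{"slide":[0,0,0],"turn":[0,0,0],"jaw":1}]';python3 -m inch '[{"slide":[0.06,-0.01,0],"turn":[0,0,0],"jaw":1},{"slide":[0,0,0],"turn":[0,0,0],"jaw":1}]';python3 -m inch '[{"slide":[0.06,0,0],"turn":[0,0,0],"jaw":1},{"slide":[0,0,0],"turn":[0,0,0],"jaw":1}]'
```

```text
t: 50.52
position: [0.6405, -0.2891, 0.116]
tool_rot: [-0.041, 0.999, -0.0, -0.0]
force: [0.3, 0.6, -0.1]
width: 0.0001
t: 50.78
position: [0.6434, -0.2895, 0.1163]
tool_rot: [-0.042, 0.999, -0.0, -0.0]
force: [-1.1, -0.4, -1.3]
width: 0.0001
t: 51.02
position: [0.6459, -0.2897, 0.1162]
tool_rot: [-0.041, 0.999, -0.0, -0.001]
force: [-7.9, 0.4, 2.5]
width: -0.0002
```

```bash
python3 -m inch '[{"slide":[0.04,0,0],"turn":[0,0,0],"jaw":1},{"slide":[0,0,0],"turn":[0,0,0],"jaw":1}]';python3 -m inch '[{"slide":[0.04,0,0],"turn":[0,0,0],"jaw":1},{"slide":[0,0,0],"turn":[0,0,0],"jaw":1}]'
```

```text
t: 51.28
position: [0.6463, -0.2898, 0.1161]
tool_rot: [-0.042, 0.999, -0.0, -0.003]
force: [-22.9, 2.6, 9.4]
width: -0.0
t: 51.52
position: [0.6467, -0.2899, 0.116]
tool_rot: [-0.042, 0.999, 0.0, -0.005]
force: [-38.1, 4.6, 17.2]
width: 0.0002
```

```bash
python3 -m inch '[{"slide":[-0.14,0,0],"turn":[0,0,0],"jaw":1},{"slide":[-0.3,0,0],"turn":[0,0,0],"jaw":1},{"slide":[-0.2,0,0.5],"turn":[0,0,0],"jaw":1},{"slide":[0,0,0.9],"turn":[0,0,0],"jaw":1},{"slide":[-0.5,-0.2,0.5],"turn":[0,0,0],"jaw":1},{"slide":[-0.8,-0.4,0.3],"turn":[0,0,0],"jaw":1},{"slide":[-0.8,-0.4,0],"turn":[0,0,0],"jaw":1},{"slide":[-0.8,-0.4,0],"turn":[0,0,0],"jaw":1},{"slide":[-0.8,-0.4,0],"turn":[0,0,0],"jaw":1},{"slide":[-0.5,-0.3,0],"turn":[0,0,0],"jaw":1},{"slide":[0,0,0],"turn":[0,0,0],"jaw":1}]'
python3 - <<'E'
from st import *
T=snap('top','t29.png');S=snap('scene','s29.png')
a=T['image'][120:300,200:470]; cv2.imwrite('pics/d29.png',cv2.resize(a,None,fx=2.9,fy=2.9,interpolation=2)[:,:,::-1])
st()
E
```

```text
t: 52.9
position: [0.407, -0.3961, 0.2265]
tool_rot: [-0.04, 0.999, -0.001, -0.0]
force: [0.4, -0.0, -0.1]
width: 0.0001
t 53.00 p [ 0.409  -0.3943  0.2265] psi -175.2 tilt [ 0.001 -0.   ] F [ 0.3 -0.3  0.1] w -0.0002 j [ 1.13  0.83 -0.89  1.52  0.69  1.13  1.75]
```

View pics/d29.png

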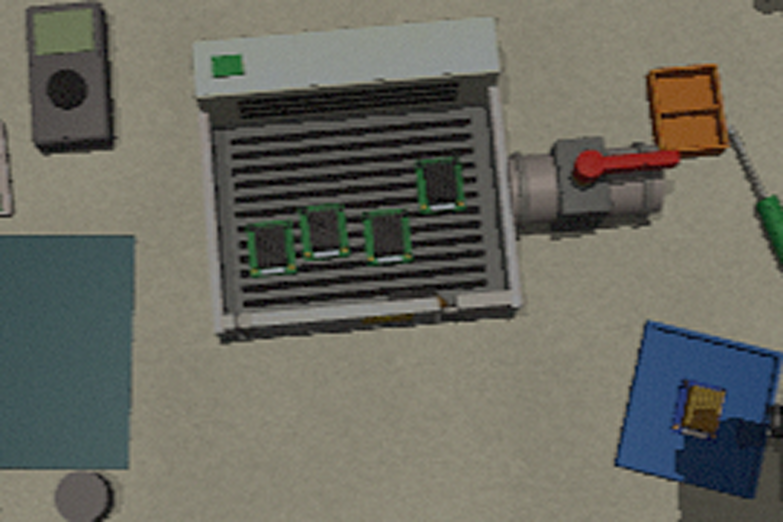

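View pics/s29.png

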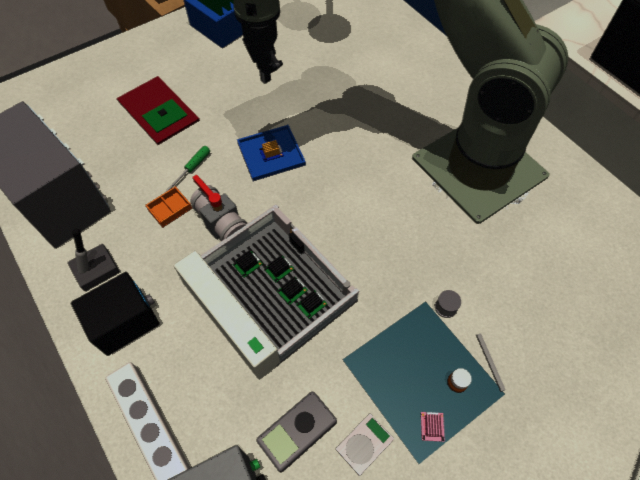

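Run:
```python
from st import *
c=env.camera('top'); h=cv2.cvtColor(c['image'],cv2.COLOR_RGB2HSV).astype(int)
m=(((h[...,0]<6)|(h[...,0]>174))&(h[...,1]>170)&(h[...,2]>120)).astype(np.uint8)
k,l,s,ce=cv2.connectedComponentsWithStats(m)
for i in range(1,k):
    if s[i,4]>60:
        w=np.array([px2w(c,*q,.125)[:2] for q in np.argwhere(l==i)[:,::-1]]); U=np.linalg.svd(w-w.mean(0),full_matrices=False)[2][0]; U*=-np.sign(U[1]); print('handle',np.degrees(np.arctan2(U[1],U[0])))
o=(200,120); p=crop2w(c,[(240,318),(440,303)],o,2.9,.061); print('door',p,ang(p[0],p[1]))
p=crop2w(c,[(265,0),(0,0)],o,2.9,.061)
t0=cv2.imread('pics/top0.png').astype(int);t1=cv2.imread('pics/t29.png').astype(int)
d=(cv2.GaussianBlur(np.abs(t0-t1).sum(2).astype(np.float32),(0,0),1.5)>60).astype(np.uint8)
n,_,s,_=cv2.connectedComponentsWithStats(d); print([x.tolist() for x in s[1:] if x[4]>30])
```

```text
handle -85.07874590393102
door [[ 0.5203558   0.09975853  0.061     ]
 [ 0.53584623 -0.09544296  0.061     ]] -85.46273796852518
[[344, 174, 15, 20, 267], [424, 176, 10, 8, 38], [285, 187, 36, 29, 681], [325, 193, 17, 19, 278], [207, 215, 21, 21, 284], [368, 219, 272, 242, 29230], [285, 220, 69, 48, 1190], [207, 243, 22, 22, 284], [368, 244, 21, 23, 372], [241, 258, 22, 25, 351], [520, 404, 54, 29, 165], [521, 411, 65, 46, 1547], [375, 424, 32, 56, 702], [346, 436, 14, 6, 42], [324, 457, 32, 6, 103], [505, 457, 11, 15, 93], [312, 464, 11, 16, 92], [619, 465, 13, 15, 143], [556, 469, 37, 11, 201], [513, 473, 6, 7, 31]]
```

```bash
python3 -c "
from h import *
print(env.job_done())"
```

```text
the job is handed in; nothing more can be done
None
```

The changeover is done and handed in at about 53 s.

- **Order followed:** I turned the damper to its shut stop (about 35 N felt) and put the finished blue module flat in the blue tray. Then I stood all four fresh green modules on the grille. I found only four; the pink look-alike was left alone. I pushed the door home slowly, then turned the damper to its open stop (about 38 N).
- **Door latch:** The push force at the plate rose to about 24 N, above the 8 to 15 N you gave, then dropped to zero as the tongue went over. A further push met the stop hard (about 30 N). I did not read the tongue directly; the latch is judged from the force drop and the pictures.
- **Last checks:** The damper handle measures −85.1° and the door −85.5°, against the bay's −84.3°, which is within picture accuracy. A before-and-after comparison of the top view shows changes only at the modules, the door, the handle, and the arm with its shadow.
- **Knocked module:** One fresh module moved a few centimetres toward the door after I placed it. It still stands flat and clear of its neighbours, so I left it. My automatic pose fit failed on the closely spaced modules at that point, so this was checked by eye in an enlarged picture.
- **Camera disagreement:** My camera fits of the bay position differed by about 7 mm sideways, and I used a value in between.

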